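# Unload the crank-lift conditioning chamber

### The job

Unload the conditioning chamber: turn its bayonet lid until the lugs come to the slots, lift it out and lay it grip up on the cork mat; unfold the crank handle upright and, with the lid on the mat, wind the platform fully up. Put every specimen in the grey tray, then wind the empty platform fully down again and last of all fold the crank handle flat. Leave the weight, bottle and wrench alone.

Things in the scene. Friction and masses are not known exactly. Their poses are not given: they have to be found in the camera images.
- machine: the conditioning chamber: white housing, 250 (x) x 410 (y) x 165 mm high, fixed to the bench. Origin: centre of its underside; its x axis points away from the robot (yaw up to 0.2 either way), z up. On the +y half of its top deck is the round chamber mouth, on the -y half the crank
- well (a point): centre of the chamber mouth, level with the top of the aluminium bayonet ring (inner radius 99, outer 120 mm, top 191.5 mm above the bench). The ring covers the lid's lugs, but has two slots, 33 degrees wide, at its points on the machine's +x and -x sides. The shaft below has inner radius 84 mm; the lid's origin is seated 16.5 mm below this point
- lid: bayonet lid, loose: steel disc, radius 95, 8 mm thick, 0.45 kg. Origin: centre of the disc's underside; a plug goes 6 mm lower. Black bar grip 90 long (its x), 16 wide, 8 to 40 mm above the origin. Two lugs in line with the bar. It starts seated, turned 0.6 to 1.1 rad counter-clockwise (from above) past the slots; turns freely, lifts out when the bar points at the slots within 0.15 rad
- mat: square cork mat, 220 x 220 x 4 mm, fixed; origin at the centre of its underside. The lid belongs here, grip up
- tray: grey open tray, outside 200 (x) x 170 (y) x 40 mm, walls 4 mm, floor 4 mm thick, fixed; origin at the centre of its underside
- crank_axis (a point): point on the upright axis of the crank, at the height of the handle's fold hinge (205 mm above the bench, 40 mm above the deck). The steel crank arm (14 mm wide, top 12 mm below this point) reaches 70 mm out from it to the fold hinge
- crank (a joint): turn of the crank, rad. 0: platform down, arm pointing to the machine's -x. It grows clockwise as seen from above, to a stop at 12.57 (two turns). Each rad lifts the platform 10.1 mm. Friction about 0.2 N m; it stays where it is left
- crank_hinge (a point): the fold hinge at the outer end of the crank arm; its axis is level and square to the arm
- fold (a joint): the folding handle, rad: 0 (start, up to 0.3) lying flat over the arm, pointing inwards to the crank axis; 1.57 upright, its working position, where it stops. Friction 0.07 N m holds it anywhere
- handle_grip (a point): point on the axis of the handle's black sleeve, 42 mm from the fold hinge. The sleeve is round, 18 mm thick, reaches from 10 to 66 mm from the hinge, and spins freely about its own axis. Upright, its top is 271 mm above the bench
- platform (a joint): height of the lifting platform above its lowest place, m: 0 to 0.127. It is geared to the crank
- platform_top (a point): centre of the top face of the round steel platform in the chamber (radius 82 mm): 65 mm above the bench when down, 192 (level with the top of the bayonet ring) when up
- block1: a rubber test specimen bonded to a thin aluminium plate: 38 (x) x 22 (y) x 24 mm high, 70 g, all alike; two to four of them are standing on the platform in the chamber. Origin: centre of its underside
- block2: a rubber test specimen bonded to a thin aluminium plate: 38 (x) x 22 (y) x 24 mm high, 70 g, all alike; two to four of them are standing on the platform in the chamber. Origin: centre of its underside
- block3: a rubber test specimen bonded to a thin aluminium plate: 38 (x) x 22 (y) x 24 mm high, 70 g, all alike; two to four of them are standing on the platform in the chamber. Origin: centre of its underside
- block4: a rubber test specimen bonded to a thin aluminium plate: 38 (x) x 22 (y) x 24 mm high, 70 g, all alike; two to four of them are standing on the platform in the chamber. Origin: centre of its underside
- weight: bystander: steel knobbed weight, 56 mm wide, 59 mm high, beyond the machine; origin at the centre of its underside
- bottle: bystander: plastic bottle, 52 mm wide, 120 mm high, beyond the machine; origin at the centre of its underside
- wrench: bystander: steel wrench 150 mm long, lying beyond the machine
There are look-alikes about, which are no part of the job. Leave any blue look-alike of the lid alone.

How it is judged:
On the way, in this order (a step that is already met when the one before it is completed fails the run):
1. the lid lies on the mat and the crank handle stands upright, the platform still down (horizontal distance between lid and mat below 0.06 m and height (world z) of lid below 0.02 m and angle between lid's own z axis and vertical below 0.1 rad and value of joint fold above 1.35 rad and value of joint crank below 0.8 rad), for 0.2 s.
2. the platform is wound fully up (value of joint crank above 12.1 rad), for 0.2 s.
3. every specimen is in the tray (x of block1 in the frame of tray between -0.095 and 0.095 m and y of block1 in the frame of tray between -0.08 and 0.08 m and height (world z) of each of block1, block2, block3, block4 below 0.032 m and linear speed of each of block1, block2, block3, block4 below 0.02 m/s and x of block2 in the frame of tray between -0.095 and 0.095 m and y of block2 in the frame of tray between -0.08 and 0.08 m and x of block3 in the frame of tray between -0.095 and 0.095 m and y of block3 in the frame of tray between -0.08 and 0.08 m and x of block4 in the frame of tray between -0.095 and 0.095 m and y of block4 in the frame of tray between -0.08 and 0.08 m), for 0.2 s.
4. the platform is wound fully down, the handle still upright (value of joint crank below 0.4 rad and value of joint fold above 1.2 rad), for 0.1 s.
At the end, for the whole second after the job is handed in: the lid lies flat, grip up, within 60 mm of the mat's centre; every specimen rests inside the tray; the crank is within 0.4 rad of its lower stop and the handle folded to within 0.25 rad of flat (all of step 3 and horizontal distance between lid and mat below 0.06 m and height (world z) of lid below 0.02 m and angle between lid's own z axis and vertical below 0.1 rad and value of joint crank below 0.4 rad and value of joint fold below 0.25 rad and linear speed of lid below 0.02 m/s); the robot touches nothing.
It fails at once if the weight is disturbed (moved more than 30 mm) (distance of weight from where it was at the start of the episode above 0.03 m).
It fails at once if the bottle is disturbed (moved more than 30 mm) (distance of bottle from where it was at the start of the episode above 0.03 m).
It fails at once if the wrench is disturbed (moved more than 30 mm) (distance of wrench from where it was at the start of the episode above 0.03 m).
Of block1, block2, block3, block4 only 2 to 4 are there at a start; the rules pass over those that are not, and their reading is None.
At some moment in a run one of block1, block2, block3, block4 may be knocked a few centimetres aside while the robot is not near it.
Once in a run the grip may slacken for a moment while it holds something.
It also fails if it takes over 210 s, if anything falls off the work surface, if the arm or the gripper's body presses on something with over 40 N, if the wrist force passes 120 N, or if a joint passes its speed limit or range.

### The arm

A 7-joint arm with a two-finger parallel gripper is mounted at the origin on the work surface. World frame = base frame: x ahead of the robot, y to its left, z up, the work surface at z = 0. Lengths are in m, angles in rad, forces in N, time in s.
With the tool pointing down it reaches from about 0.4 to 0.85 m from the base axis. Payload 10.4 kg.
Tool frame: the origin (TCP) lies between the finger pads; the fingertips stand 14 mm ahead of it and the grasp point (between the pads) lies 5 mm behind it (r.finger_overhang is the z of the fingertips in the tool frame, in m); z points along the fingers, y is the line along which they close (so a half turn about z gives the same grasp; the last joint's range is limited). The gripper opens to 87 mm and grips with 3 to 60 N. Pads are 19 mm wide; open, the fingers measure 117 mm over their backs; the gripper's body (75 mm by 190 mm) begins 51 mm behind the grasp point.
Start: joints at [1.26, 0.332, -0.065, 1.46, 0.022, 1.35, -0.088], TCP at [0.177, -0.599, 0.211] pointing down, gripper open.
Joint ranges: [-2.6, 2.6], [-0.5, 2.12], [-1.47, 1.34], [0.16, 2.42], [-1.27, 4.41], [0.06, 2.06], [-2.6, 2.6]. Speed limits (rad/s): [2.22, 2.22, 2.79, 2.79, 3.14, 3.14, 3.14].

### API

Orientations are given as a unit quaternion [x, y, z, w].
In Python, from bench import r, optics gives the robot as it stands.
- The arm moves only by the shell command python3 -m pendant 'ROWS' [FORCE]. ROWS is JSON, a list of rows, each a list of 7 numbers: the closure, from -1 (fully open) to 1 (shut), then the shift along the tool's x, y, z scaled (see below), then the turn, a rotation vector about the tool's x, y, z scaled (see below). In form: [[grip, x, y, z, rx, ry, rz], ...]. A call has 1 to 8 rows; each row is the pose to reach, as a shift and turn from the pose commanded when the call began, along the tool's axes at that moment; what a row does not reach only later rows make up. The controller multiplies each number of a shift by 0.3 m and each number of a turn by 120 degrees. A row lasts 1/8 s, in which the tool goes at most 62.5 mm and 10.7 degrees, less where a joint would pass 70% of its speed; a pose out of reach is approached as far as the arm can. A call with a number of a shift or a turn outside -1 to 1 is refused whole. A call with a gripper value outside its range is refused whole. The fingers move at their own pace and stop on an object; FORCE is the grip in N (left out, the last holds). Time passes only in rows, so rows that repeat a pose let the fingers close. It gives the time, the measured TCP pose, the force, the opening and the grip force at its end, in the units of the state.
- r.read_state(): the state, without advancing time (a new reading comes with each control period).
- optics.camera(name): name is "side" or "top"; returns a dict with "pixels" (480x640x3 uint8, red, green, blue), "vfov" (degrees; the focal length in pixels is half the picture's height over the tangent of half this angle, whatever the lens; pixels are square), "cx", "cy" (the principal point, pixels), "D" ([k1, k2, p1, p2, k3] as OpenCV has them; the pictures are not rectified), "rvec" (rotation vector, rad) and "tvec" (3), from world to camera coordinates, as OpenCV has them. Camera axes: x right, y down, z forward; pixel columns grow to the right and rows downward; lengths in m; the calibration is good to about 2 mm. A picture is of the moment at which its call begins. There is no depth.
- r.close_job(): hands the job in; it is judged then, once.
The state is a dict: "time": time; "joint_positions": joint angles; "joint_vel": joint speeds; "joint_torque": joint torques, N m; "ee_pos": TCP position; "eef_rot": TCP orientation; "ft_force": force on the tool from outside, world axes, zero at the start; "torque": the same for the moment, N m; "width": finger opening in m; "grip_force": force on a finger pad.
Only numpy, scipy, OpenCV 4.12 (cv2) and the standard library are available. Lean on these libraries where they do the work, as an engineer would, in place of code of your own. Each camera call takes 0.05 s, during which the arm holds its last target. There are 200 camera calls.

## Working session

There is one attempt and no reset: what is moved stays moved. The work goes in short steps, Python scripts to look and compute and a shell command to move; the robot and the scene stay as the last step left them, time stands still between calls to the robot, and variables do not carry over. Pictures are saved under pics/ and viewed, at most 14 in all, crops included, and the job is handed in when it is done.

```bash
ls; mkdir -p pics
cat > h.py <<'E'
import numpy as np, cv2
from scipy.spatial.transform import Rotation as R
from bench import r, optics
def K(c):
    f=240/np.tan(np.radians(c['vfov'])/2); return np.array([[f,0,c['cx']],[0,f,c['cy']],[0,0,1.]])
def snap(name,fn,crop=None,scale=1):
    c=optics.camera(name); im=cv2.cvtColor(c['pixels'],cv2.COLOR_RGB2BGR)
    if crop: x0,y0,x1,y1=crop; im=im[y0:y1,x0:x1]
    if scale!=1: im=cv2.resize(im,None,fx=scale,fy=scale,interpolation=cv2.INTER_CUBIC)
    cv2.imwrite('pics/'+fn,im); np.save('pics/'+name+'.npy',c,allow_pickle=True); return c
def cal(name): return np.load('pics/'+name+'.npy',allow_pickle=True).item()
def ray(c,u,v):
    p=cv2.undistortPoints(np.array([[[u,v]]],float),K(c),np.array(c['D'],float))[0,0]
    Rm=cv2.Rodrigues(np.array(c['rvec'],float))[0]; t=np.array(c['tvec'],float).ravel()
    return -Rm.T@t, Rm.T@np.array([p[0],p[1],1.])
def atz(c,u,v,z):
    o,d=ray(c,u,v); return o+d*(z-o[2])/d[2]
def proj(c,P):
    return cv2.projectPoints(np.array(P,float).reshape(-1,3),np.array(c['rvec'],float),np.array(c['tvec'],float),K(c),np.array(c['D'],float))[0].reshape(-1,2)
def go(target,yaw=None,Rt=None):
    "print tool-frame scaled shift/turn from current measured pose to target; yaw = direction of tool x (tool pointing down)"
    s=r.read_state(); Rc=R.from_quat(s['eef_rot']); d=Rc.inv().apply(np.array(target)-s['ee_pos'])
    if Rt is None and yaw is not None:
        Rt=min((R.from_matrix(np.array([[np.cos(y),np.sin(y),0],[np.sin(y),-np.cos(y),0],[0,0,-1]]).T) for y in (yaw,yaw+np.pi)),key=lambda q:(Rc.inv()*q).magnitude())
    rv=(Rc.inv()*Rt).as_rotvec() if Rt is not None else np.zeros(3)
    print('shift',np.round(d/0.3,4),'turn',np.round(rv/np.radians(120),4),'mm',np.round(np.linalg.norm(d)*1000),'deg',np.round(np.degrees(np.linalg.norm(rv))))
E
python3 - <<'E'
from h import *
s=r.read_state();print(s)
for n in('top','side'):
    c=snap(n,n+'0.png'); print(n,ray(c,320,240),c['vfov'],c['D'])
print(r.finger_overhang, R.from_quat(s['eef_rot']).as_matrix().round(3))
E
```

```text
pics
{'time': 0.0, 'joint_positions': array([ 1.26037144,  0.33289384, -0.06469612,  1.46096036,  0.02160286,
        1.34984905, -0.08848849]), 'joint_vel': array([-2.18056432e-04, -1.59794176e-03, -2.72187296e-04, -1.29728264e-03,
       -1.16534839e-03, -1.13642291e-03,  6.85809793e-05]), 'joint_torque': array([-1.99598844e-04, -6.23263407e+01,  2.44097837e-02, -3.89893770e+01,
       -6.13349047e-02,  3.97531979e-02,  1.39994549e-04]), 'ee_pos': array([ 0.17729599, -0.59891294,  0.21063111]), 'eef_rot': array([ 9.89660075e-01,  1.43430945e-01, -1.34958907e-04, -6.94519045e-04]), 'ft_force': array([ 1.09610213, -0.03661456, -0.76581583]), 'torque': array([ 0.02815509,  0.06029662, -0.01957896]), 'grip_force': 0.0, 'width': 0.08700929272444018}
top (array([ 0.38047473, -0.00147574,  1.43914792]), array([ 0.08797973,  0.005558  , -0.9961112 ])) 43.23627951870537 [-0.08722798  0.          0.          0.          0.        ]
side (array([ 0.71948696, -0.78952174,  1.24231177]), array([-0.16028692,  0.56930258, -0.80638532])) 44.47627525219844 [-0.16772307  0.          0.          0.          0.        ]
0.014 [[ 0.959  0.284 -0.   ]
 [ 0.284 -0.959  0.001]
 [-0.    -0.001 -1.   ]]
```

View pics/top0.png

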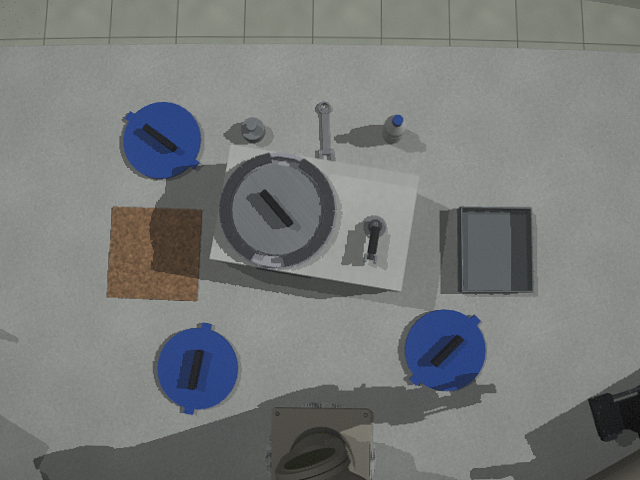

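View pics/side0.png

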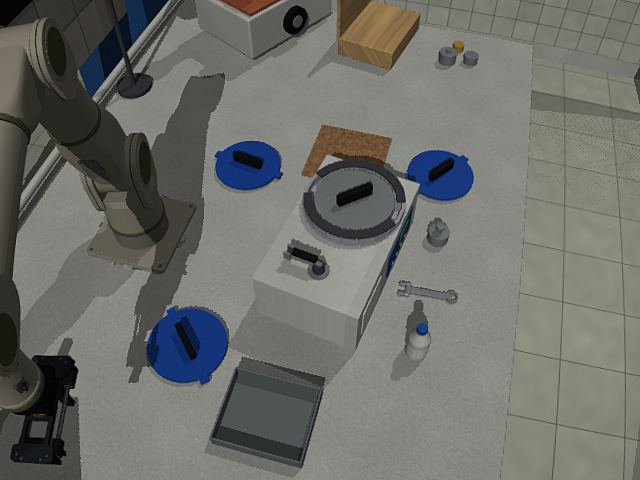

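Top view (up is +x, left is +y). Candidates for the lid are the blue discs at (162,140), (197,368) and (445,350), which are look-alikes, and the grey steel disc in the ring at (277,210), which fits the description. The crank is at (374,235), the mat at (155,253) and the tray at (496,250). Next is a close crop.

Run:
```python
from h import *
c=snap('top','top1.png',(200,140,430,300),3.4)
```

```text
(no output)
```

View pics/top1.png

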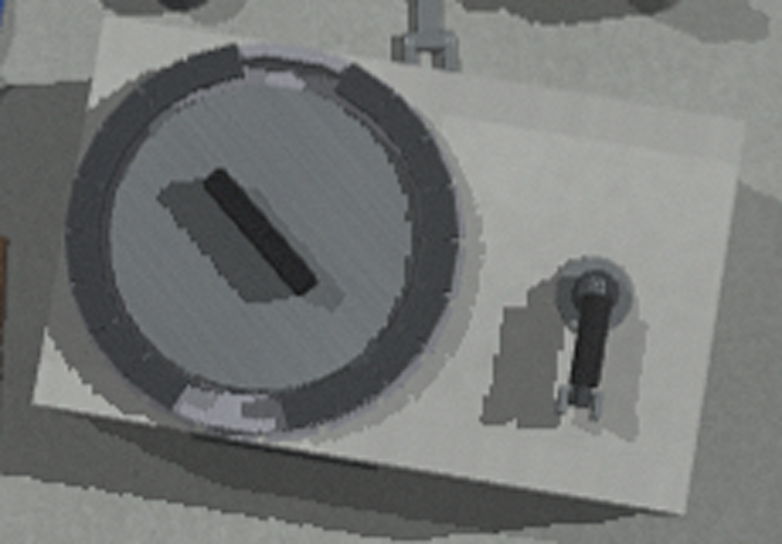

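Run:
```python
from h import *
c=cal('top')
def T(x,y,z): return atz(c,200+(x+.5)/3.4-.5,140+(y+.5)/3.4-.5,z)
P=[T(*p,.165)[:2] for p in((105,15),(745,122),(685,512),(33,403))]
for a in P: print(a.round(4))
ctr=np.mean(P,0); print('ctr',ctr)
xs=[(P[0]-P[3]),(P[1]-P[2]),]; ys=[P[0]-P[1],P[3]-P[2]]
print('lens',[np.linalg.norm(a).round(4) for a in xs+ys],'yaw',[np.arctan2(a[1],a[0]).round(4) for a in xs],[np.arctan2(-a[0],a[1]).round(4) for a in ys])
print('ring outer L,R',T(65,240,.1915),T(460,240,.1915),'inner',T(110,230,.1915),T(412,230,.1915))
# ring fit outer pts
pts=[(66,240),(460,240),(110,115),(410,115),(125,368),(415,358)]
Q=np.array([T(*p,.1915)[:2] for p in pts]);A=np.c_[2*Q,np.ones(len(Q))];s=np.linalg.lstsq(A,(Q**2).sum(1),rcond=None)[0];print('ringfit',s[:2],np.sqrt(s[2]+s[0]**2+s[1]**2))
# bar ends at z=.175+.04=.215
a,b=T(215,177,.215),T(305,288,.215);print('bar',a,b,(a+b)/2,np.linalg.norm(a-b),'ang',np.arctan2(*(a-b)[1::-1]))
print('slot edges',T(240,62,.1915),T(345,80,.1915),T(180,400,.1915),T(285,420,.1915))
print('crank axis',T(596,285,.205),'hinge',T(578,400,.205),'sleeve end',T(592,305,.215),T(587,385,.21))
M=[atz(c,*p,.004)[:2] for p in((112,207),(202,209),(198,300),(107,297))];print('mat',np.mean(M,0),M)
M=[atz(c,*p,.04)[:2] for p in((459,207),(530,208),(531,293),(459,293))];print('tray',np.mean(M,0),M)
```

```text
[0.698  0.2008]
[ 0.6339 -0.2037]
[ 0.3892 -0.166 ]
[0.4516 0.2392]
ctr [0.54316744 0.01758639]
lens [np.float64(0.2494), np.float64(0.2475), np.float64(0.4096), np.float64(0.41)] yaw [np.float64(-0.1545), np.float64(-0.1528)] [np.float64(-0.1574), np.float64(-0.1528)]
ring outer L,R [0.55042254 0.21731827 0.1915    ] [ 0.55311312 -0.02477596  0.1915    ] inner [0.55689216 0.18975099 0.1915    ] [0.55893099 0.00462494 0.1915    ]
ringfit [0.55523086 0.09614114] 0.11933741100564828
bar [0.58644533 0.12353062 0.215     ] [0.51980716 0.0681181  0.215     ] [0.55312625 0.09582436 0.215     ] 0.08666714090114461 ang 0.6936808628967109
slot edges [0.66242072 0.11207745 0.1915    ] [0.65175227 0.04705211 0.1915    ] [0.45310666 0.14436292 0.1915    ] [0.44176434 0.08024249 0.1915    ]
crank axis [ 0.52487376 -0.10684798  0.205     ] hinge [ 0.45527263 -0.09635454  0.205     ] sleeve end [ 0.51164079 -0.10365182  0.215     ] [ 0.46402067 -0.10130623  0.21      ]
mat [0.47124316 0.40267888] [array([0.58140405, 0.51127479]), array([0.57854383, 0.29080099]), array([0.36086767, 0.29412251]), array([0.36415709, 0.51451722])]
tray [ 0.48560487 -0.40144743] [array([ 0.58544786, -0.31772734]), array([ 0.58554094, -0.48634646]), array([ 0.3864091 , -0.48536458]), array([ 0.38502159, -0.31635136])]
```

Run:
```python
from h import *
go((0.36,-0.36,0.32),0.45)
```

```text
shift [ 0.81   -0.5914 -0.3632] turn [-0.0005 -0.     -0.0774] mm 320.0 deg 9.0
```

```bash
python3 -m pendant '[[-1,0.14,-0.1,-0.06,0,0,-0.01],[-1,0.28,-0.2,-0.12,0,0,-0.02],[-1,0.42,-0.3,-0.18,0,0,-0.03],[-1,0.56,-0.4,-0.24,0,0,-0.05],[-1,0.7,-0.5,-0.3,0,0,-0.07],[-1,0.81,-0.59,-0.36,0,0,-0.077],[-1,0.81,-0.59,-0.36,0,0,-0.077]]' 20
python3 - <<'E'
from h import *
print(r.read_state()['joint_positions'].round(2))
go((0.44,-0.12,0.32),0.58)
E
```

```text
time: 1.02
ee_pos: [0.3629, -0.3579, 0.3211]
eef_rot: [0.974, 0.226, 0.001, 0.001]
ft_force: [0.3, -1.1, 0.0]
width: 0.087
grip_force: 0.0
[ 0.97  0.05 -0.29  1.56  0.01  1.52 -0.44]
shift [ 0.5794 -0.5992  0.0031] turn [ 0.0012 -0.0007 -0.0596] mm 250.0 deg 7.0
```

```bash
python3 -m pendant '[[-1,0.14,-0.14,0,0,0,-0.02],[-1,0.28,-0.29,0,0,0,-0.04],[-1,0.42,-0.43,0,0,0,-0.06],[-1,0.58,-0.6,0,0,0,-0.06],[-1,0.58,-0.6,0,0,0,-0.06]]'
python3 - <<'E'
from h import *
print(r.read_state()['joint_positions'].round(2))
go((0.5545,0.096,0.30),0.694)
E
```

```text
time: 1.65
ee_pos: [0.4395, -0.1194, 0.3194]
eef_rot: [0.958, 0.286, 0.0, -0.0]
ft_force: [0.1, -0.7, -0.5]
width: 0.0871
grip_force: 0.0
[ 0.74 -0.06 -0.54  1.67 -0.03  1.52 -0.79]
shift [ 0.7142 -0.3901  0.0647] turn [ 0.     -0.0001 -0.0542] mm 245.0 deg 7.0
```

```bash
python3 -m pendant '[[-1,0.18,-0.1,0,0,0,-0.01],[-1,0.36,-0.2,0,0,0,-0.03],[-1,0.54,-0.3,0.03,0,0,-0.05],[-1,0.714,-0.39,0.065,0,0,-0.054],[-1,0.714,-0.39,0.065,0,0,-0.054]]'
python3 - <<'E'
from h import *
print(r.read_state()['joint_positions'].round(2))
go((0.554,0.096,0.204),0.694)
E
```

```text
time: 2.28
ee_pos: [0.5552, 0.0946, 0.2974]
eef_rot: [0.941, 0.339, -0.002, -0.002]
ft_force: [-0.2, -0.9, -0.9]
width: 0.0869
grip_force: 0.0
[ 0.4   0.25 -0.78  1.45  0.17  1.52 -1.25]
shift [ 0.0005 -0.0048  0.3112] turn [-0.0021  0.0008 -0.0006] mm 93.0 deg 0.0
```

```bash
python3 -m pendant '[[-1,0,-0.003,0.12,0,0,0],[-1,0,-0.005,0.24,0,0,0],[-1,0,-0.005,0.31,0,0,0],[-1,0,-0.005,0.31,0,0,0],[1,0,-0.005,0.31,0,0,0],[1,0,-0.005,0.31,0,0,0],[1,0,-0.005,0.31,0,0,0],[1,0,-0.005,0.31,0,0,0]]' 30
```

```text
time: 3.28
ee_pos: [0.5542, 0.0929, 0.2073]
eef_rot: [0.941, 0.337, 0.0, 0.0]
ft_force: [0.4, 0.5, 0.2]
width: 0.0549
grip_force: 0.0
```

```bash
python3 -m pendant '[[1,0,0,0,0,0,0],[1,0,0,0,0,0,0]]' 30;python3 - <<'E'
from h import *
go((0.5545,0.096,0.204),-0.154)
E
```

```text
time: 3.52
ee_pos: [0.554, 0.0929, 0.2069]
eef_rot: [0.941, 0.337, -0.0, 0.0]
ft_force: [1.8, 0.9, -0.3]
width: 0.035
grip_force: 0.0
shift [ 0.0078 -0.007   0.0098] turn [0.     0.     0.4019] mm 4.0 deg 48.0
```

```bash
python3 -m pendant '[[1,0.007,-0.007,0.01,0,0,0],[1,0.007,-0.007,0.01,0,0,0],[1,0.007,-0.007,0.01,0,0,0],[1,0.007,-0.007,0.01,0,0,0],[1,0.007,-0.007,0.01,0,0,0]]' 30;python3 - <<'E'
from h import *
go((0.5545,0.096,0.204),-0.154)
E
```

```text
time: 4.15
ee_pos: [0.5546, 0.096, 0.2044]
eef_rot: [0.941, 0.337, 0.0, 0.0]
ft_force: [-0.3, 0.8, 5.0]
width: 0.0005
grip_force: 2.7
shift [-0.0003 -0.0002  0.0014] turn [ 1.00e-04 -4.00e-04  4.02e-01] mm 0.0 deg 48.0
```

Run:
```python
from h import *
c=snap('side','s2.png',(270,120,450,270),4)
s=r.read_state();print(proj(c,[s['ee_pos']]), s['ee_pos'])
```

```text
[[354.21975738 192.62545985]] [0.55461781 0.09600674 0.2044164 ]
```

View pics/s2.png

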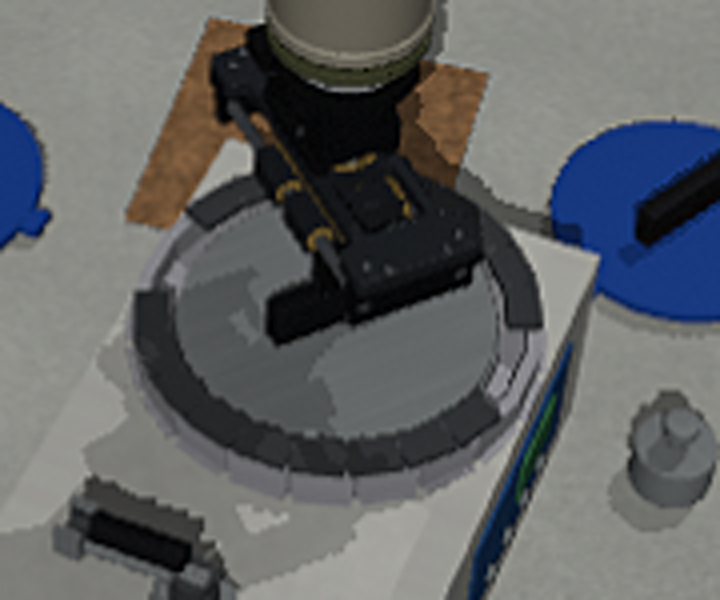

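```bash
python3 -m pendant '[[1,0,0,0,0,0,0],[1,0,0,0,0,0,0]]' 30;python3 - <<'E'
from h import *
c=snap('side','s3.png',(310,150,400,220),8)
print(proj(c,[(0.5864,.1235,.215),(.5198,.0681,.215),(0.5864,.1235,.183),(.5198,.0681,.183)]))
E
```

```text
time: 4.45
ee_pos: [0.5546, 0.096, 0.2044]
eef_rot: [0.941, 0.337, 0.0, 0.0]
ft_force: [0.1, 0.3, 5.7]
width: 0.0006
grip_force: 2.7
[[370.26959793 183.7126939 ]
 [336.90842965 195.55517928]
 [369.47021893 192.66517129]
 [336.70188376 204.44664969]]
```

View pics/s3.png

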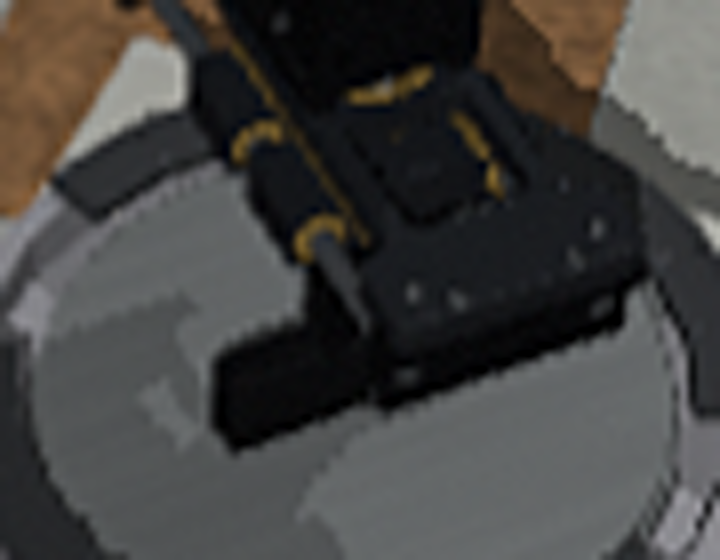

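```bash
python3 -m pendant '[[1,0,0,0,0,0,0.03],[1,0,0,0,0,0,0.06],[1,0,0,0,0,0,0.1],[1,0,0,0,0,0,0.1],[1,0,0,0,0,0,0.1]]' 30;python3 - <<'E'
from h import *
print(r.read_state()['torque'])
c=snap('side','s4.png',(270,120,450,270),4)
E
```

```text
time: 5.12
ee_pos: [0.5546, 0.096, 0.2044]
eef_rot: [0.972, 0.237, 0.001, 0.0]
ft_force: [-0.1, 0.3, 5.8]
width: 0.0003
grip_force: 2.7
[ 0.01078594  0.02457694 -0.04465562]
```

View pics/s4.png

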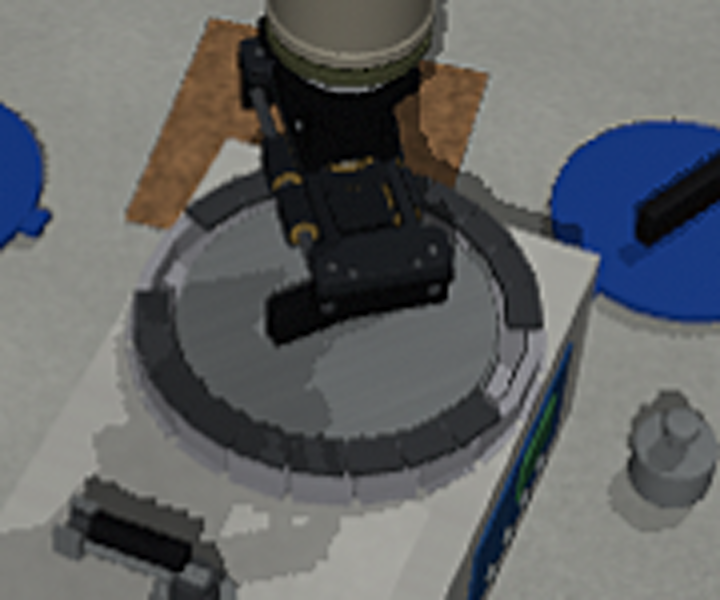

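Run:
```python
from h import *
c=cal('side'); s=r.read_state();Rc=R.from_quat(s['eef_rot'])
for sy in(1,-1):
  for z in(-.056,-.1):
    P=[s['ee_pos']+Rc.apply([x,sy*.095,z]) for x in(-.0375,.0375)]
    print(sy,z,((proj(c,P)-[270,120])*4).round(0).tolist())
print(r.read_state()['joint_torque'])
```

```text
1 -0.056 [[317.0, 364.0], [451.0, 341.0]]
1 -0.1 [[319.0, 311.0], [457.0, 288.0]]
-1 -0.056 [[238.0, 119.0], [362.0, 100.0]]
-1 -0.1 [[239.0, 65.0], [365.0, 45.0]]
[-3.14566051e-02 -4.67311335e+01 -6.51037037e+00 -3.56739199e+01
 -8.71653494e-03 -7.52999308e-02  1.87731232e-02]
```

```bash
python3 -m pendant '[[1,0,0,-0.03,0,0,0],[1,0,0,-0.03,0,0,0]]'; python3 -m pendant '[[-1,0,0,-0.2,0,0,0],[-1,0,0,-0.3,0,0,0],[-1,0,0,-0.3,0,0,0],[-1,0,0,-0.3,0,0,0],[-1,0,0,-0.3,0,0,0]]';python3 - <<'E'
from h import *
c=snap('side','s5.png',(270,90,450,225),4.4)
s=r.read_state();Rc=R.from_quat(s['eef_rot'])
for y in(-.0435,.0435): print(((proj(c,[s['ee_pos']+Rc.apply([0,y,z]) for z in(.014,-.05)])-[270,90])*4.4).round().tolist())
E
```

```text
time: 5.42
ee_pos: [0.5545, 0.0959, 0.2135]
eef_rot: [0.972, 0.237, 0.0, 0.0]
ft_force: [-0.1, 0.1, 0.9]
width: 0.0006
grip_force: 0.0
time: 6.05
ee_pos: [0.5539, 0.0956, 0.3017]
eef_rot: [0.972, 0.237, -0.001, -0.0]
ft_force: [-0.4, 0.2, -0.4]
width: 0.0422
grip_force: 0.0
[[354.0, 284.0], [359.0, 193.0]]
[[397.0, 406.0], [403.0, 317.0]]
```

View pics/s5.png

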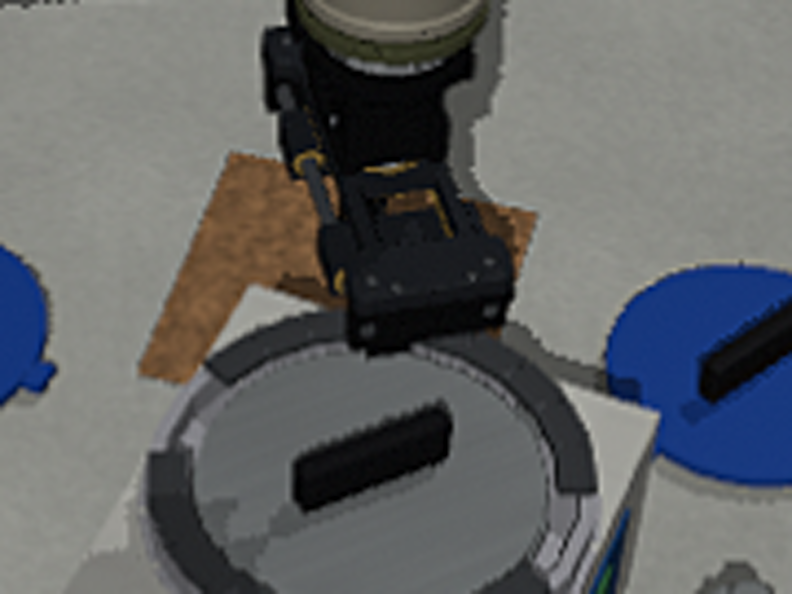

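Run:
```python
from h import *
go((0.554,0.096,0.205),0.694)
```

```text
shift [ 0.0014 -0.0008  0.3227] turn [-0.0003  0.0008 -0.1029] mm 97.0 deg 12.0
```

```bash
python3 -m pendant '[[-1,0,0,0,0,0,-0.07],[-1,0,0,0.1,0,0,-0.103],[-1,0,0,0.2,0,0,-0.103],[-1,0,0,0.32,0,0,-0.103],[-1,0,0,0.32,0,0,-0.103],[-1,0,0,0.32,0,0,-0.103]]'; for i in 1; do python3 -m pendant '[[-1,0,0,0.01,0,0,0],[-1,0,0,0.02,0,0,0],[-1,0,0,0.02,0,0,0]]'; done
```

```text
time: 6.85
ee_pos: [0.5547, 0.0961, 0.2081]
eef_rot: [0.94, 0.34, 0.0, 0.0]
ft_force: [0.4, -0.4, 0.2]
width: 0.0866
grip_force: 0.0
time: 7.22
ee_pos: [0.5543, 0.0958, 0.201]
eef_rot: [0.94, 0.34, 0.0, 0.0]
ft_force: [0.2, -0.3, 0.3]
width: 0.087
grip_force: 0.0
```

```bash
python3 -m pendant '[[-1,0,0,0.01,0,0,0],[-1,0,0,0.02,0,0,0],[-1,0,0,0.02,0,0,0]]'; python3 -m pendant '[[-1,0,0,0.01,0,0,0],[-1,0,0,0.013,0,0,0],[-1,0,0,0.013,0,0,0]]'
```

```text
time: 7.6
ee_pos: [0.5541, 0.0958, 0.1946]
eef_rot: [0.94, 0.34, -0.0, -0.0]
ft_force: [0.6, -0.4, 0.3]
width: 0.0867
grip_force: 0.0
time: 7.98
ee_pos: [0.5543, 0.0958, 0.191]
eef_rot: [0.94, 0.34, -0.0, 0.0]
ft_force: [-0.1, 0.4, -0.6]
width: 0.087
grip_force: 0.0
```

```bash
python3 -m pendant '[[-1,0,0,0.01,0,0,0],[-1,0,0,0.02,0,0,0],[-1,0,0,0.02,0,0,0]]'; python3 -m pendant '[[-1,0,0,0.01,0,0,0],[-1,0,0,0.015,0,0,0],[-1,0,0,0.015,0,0,0]]'
```

```text
time: 8.35
ee_pos: [0.5541, 0.0958, 0.1847]
eef_rot: [0.94, 0.34, -0.0, -0.0]
ft_force: [-0.8, -0.2, 0.2]
width: 0.087
grip_force: 0.0
time: 8.72
ee_pos: [0.5542, 0.0958, 0.1804]
eef_rot: [0.94, 0.34, -0.0, 0.0]
ft_force: [-0.2, -0.5, 0.5]
width: 0.0871
grip_force: 0.0
```

```bash
python3 -m pendant '[[1,0,0,0,0,0,0],[1,0,0,0,0,0,0],[1,0,0,0,0,0,0],[1,0,0,0,0,0,0],[1,0,0,0,0,0,0],[1,0,0,0,0,0,0],[1,0,0,0,0,0,0],[1,0,0,0,0,0,0]]' 40;  python3 -m pendant '[[1,0,0,0,0,0,0],[1,0,0,0,0,0,0],[1,0,0,0,0,0,0]]'
```

```text
time: 9.72
ee_pos: [0.5543, 0.0959, 0.1806]
eef_rot: [0.94, 0.34, -0.0, -0.0]
ft_force: [-1.2, 0.2, -0.5]
width: 0.016
grip_force: 39.9
time: 10.1
ee_pos: [0.5542, 0.0959, 0.1805]
eef_rot: [0.94, 0.34, -0.0, 0.0]
ft_force: [-0.0, 0.6, -0.7]
width: 0.0157
grip_force: 39.9
```

```bash
python3 -m pendant '[[1,0,0,0,0,0,0.05],[1,0,0,0,0,0,0.11],[1,0,0,0,0,0,0.17],[1,0,0,0,0,0,0.23],[1,0,0,0,0,0,0.29],[1,0,0,0,0,0,0.35],[1,0,0,0,0,0,0.405],[1,0,0,0,0,0,0.405]]';python3 -m pendant '[[1,0,0,0,0,0,0]]'
python3 - <<'E'
from h import *
print(r.read_state()['torque'].round(2),r.read_state()['joint_positions'].round(2)); go((0.554,0.096,0.1806),-0.154)
E
```

```text
time: 11.1
ee_pos: [0.5544, 0.0958, 0.1805]
eef_rot: [0.997, -0.077, 0.0, 0.0]
ft_force: [-0.0, 0.4, -0.3]
width: 0.0159
grip_force: 39.9
time: 11.22
ee_pos: [0.5543, 0.0958, 0.1805]
eef_rot: [0.997, -0.076, 0.0, 0.0]
ft_force: [0.5, 0.1, -0.2]
width: 0.016
grip_force: 4.0
[0.11 0.02 0.04] [ 0.3   0.28 -0.65  1.64  0.17  1.28 -2.11]
shift [-0.0012 -0.0004 -0.0003] turn [ 0.     -0.      0.0011] mm 0.0 deg 0.0
```

```bash
python3 -m pendant '[[1,0,0,0,0,0,0],[1,0,0,0,0,0,0],[1,0,0,0,0,0,0],[1,0,0,0,0,0,0],[1,0,0,0,0,0,0],[1,0,0,0,0,0,0]]' 50; python3 -m pendant '[[1,0,0,-0.02,0,0,0],[1,0,0,-0.05,0,0,0],[1,0,0,-0.08,0,0,0],[1,0,0,-0.12,0,0,0],[1,0,0,-0.2,0,0,0],[1,0,0,-0.3,0,0,0],[1,0,0,-0.3,0,0,0]]'
```

```text
time: 11.98
ee_pos: [0.5544, 0.0958, 0.1805]
eef_rot: [0.997, -0.077, 0.0, 0.0]
ft_force: [1.6, -0.1, -1.4]
width: 0.0154
grip_force: 50.0
time: 12.85
ee_pos: [0.5554, 0.0964, 0.2731]
eef_rot: [0.997, -0.077, 0.002, -0.0]
ft_force: [-0.3, -0.3, -6.6]
width: 0.0152
grip_force: 50.0
```

Run:
```python
from h import *
go((0.52,0.25,0.28),0.5); go((0.471,0.403,0.28),1.0)
```

```text
shift [-0.1952 -0.4878 -0.0233] turn [ 1.000e-04 -2.200e-03 -3.123e-01] mm 158.0 deg 37.0
shift [-0.4348 -0.9667 -0.0238] turn [ 0.0007 -0.0022 -0.551 ] mm 318.0 deg 66.0
```

```bash
python3 -m pendant '[[1,-0.05,-0.1,-0.023,0,0,-0.06],[1,-0.1,-0.22,-0.023,0,0,-0.13],[1,-0.15,-0.34,-0.023,0,0,-0.2],[1,-0.2,-0.46,-0.023,0,-0.002,-0.27],[1,-0.26,-0.6,-0.023,0,-0.002,-0.34],[1,-0.33,-0.75,-0.023,0,-0.002,-0.41],[1,-0.4,-0.88,-0.023,0,-0.002,-0.48],[1,-0.435,-0.967,-0.023,0,-0.002,-0.551]]';python3 -m pendant '[[1,0,0,0,0,0,0],[1,0,0,0,0,0,0]]'
python3 - <<'E'
from h import *
print(r.read_state()['joint_positions'].round(2))
go((0.471,0.403,0.017),1.0)
E
```

```text
time: 13.85
ee_pos: [0.468, 0.4046, 0.2761]
eef_rot: [0.876, 0.483, -0.003, -0.0]
ft_force: [0.9, -0.8, -6.0]
width: 0.0154
grip_force: 50.0
time: 14.1
ee_pos: [0.4702, 0.4017, 0.2763]
eef_rot: [0.878, 0.479, -0.003, 0.0]
ft_force: [0.8, -0.2, -5.3]
width: 0.0153
grip_force: 50.0
[-0.12  0.44 -0.93  1.33  0.35  1.54 -1.58]
shift [0.0093 0.0018 0.8644] turn [-0.001   0.0023 -0.0009] mm 259.0 deg 0.0
```

```bash
python3 -m pendant '[[1,0,0,0.12,0,0,0],[1,0,0,0.26,0,0,0],[1,0,0,0.42,0,0,0],[1,0,0,0.56,0,0,0],[1,0,0,0.68,0,0.002,0],[1,0,0,0.78,0,0.002,0],[1,0,0,0.8,0,0.002,0],[1,0,0,0.8,0,0.002,0]]'
python3 - <<'E'
from h import *
go((0.471,0.403,0.0165),1.0)
E
```

```text
time: 15.1
ee_pos: [0.4697, 0.4017, 0.038]
eef_rot: [0.878, 0.479, 0.0, -0.001]
ft_force: [-0.5, 0.5, -5.0]
width: 0.0157
grip_force: 50.0
shift [0.006  0.0014 0.0715] turn [-0.0008 -0.0005 -0.0008] mm 22.0 deg 0.0
```

```bash
python3 -m pendant '[[1,0,0,0.02,0,0,0],[1,0,0,0.04,0,0,0],[1,0,0,0.06,0,0,0],[1,0,0,0.065,0,0,0],[1,0,0,0.065,0,0,0]]'; python3 -m pendant '[[1,0,0,0.007,0,0,0],[1,0,0,0.01,0,0,0],[1,0,0,0.01,0,0,0]]'
```

```text
time: 15.72
ee_pos: [0.4689, 0.4022, 0.0178]
eef_rot: [0.878, 0.479, -0.0, -0.001]
ft_force: [0.2, -0.1, -6.0]
width: 0.0158
grip_force: 50.0
time: 16.1
ee_pos: [0.4691, 0.4023, 0.0156]
eef_rot: [0.878, 0.479, 0.0, -0.001]
ft_force: [-3.2, -2.6, 3.8]
width: 0.0152
grip_force: 50.0
```

```bash
python3 -m pendant '[[-1,0,0,0,0,0,0],[-1,0,0,0,0,0,0],[-1,0,0,0,0,0,0],[-1,0,0,0,0,0,0],[-1,0,0,0,0,0,0],[-1,0,0,-0.1,0,0,0],[-1,0,0,-0.25,0,0,0],[-1,0,0,-0.4,0,0,0]]'; python3 -m pendant '[[-1,0,0,-0.2,0,0,0],[-1,0,0,-0.4,0,0,0],[-1,0,0,-0.5,0,0,0],[-1,0,0,-0.5,0,0,0]]'
python3 - <<'E'
from h import *
go((0.46,0.2,0.28),0.6)
go((0.42,0.0,0.30),0.2)
E
```

```text
time: 17.1
ee_pos: [0.4689, 0.4018, 0.1361]
eef_rot: [0.878, 0.479, -0.0, -0.001]
ft_force: [0.8, 0.7, 0.1]
width: 0.0842
grip_force: 0.0
time: 17.6
ee_pos: [0.4698, 0.4027, 0.2875]
eef_rot: [0.878, 0.479, 0.002, -0.002]
ft_force: [-0.1, -0.2, -0.8]
width: 0.0873
grip_force: 0.0
shift [-0.5862  0.3376  0.0219] turn [-0.0009 -0.0022  0.191 ] mm 203.0 deg 23.0
shift [-1.2188  0.5856 -0.0481] turn [-0.0013 -0.002   0.382 ] mm 406.0 deg 46.0
```

```bash
python3 -m pendant '[[-1,-0.13,0.07,-0.02,0,0,0.04],[-1,-0.26,0.14,-0.04,0,0,0.08],[-1,-0.4,0.22,-0.05,0,0,0.12],[-1,-0.54,0.3,-0.05,0,0,0.17],[-1,-0.68,0.36,-0.05,0,0,0.22],[-1,-0.8,0.42,-0.05,0,0,0.27],[-1,-0.9,0.47,-0.05,0,0,0.32],[-1,-0.9,0.47,-0.05,0,0,0.32]]'
python3 - <<'E'
from h import *
go((.497,-.103,.30),-.154)
E
```

```text
time: 18.6
ee_pos: [0.4418, 0.0953, 0.2983]
eef_rot: [0.987, 0.161, -0.001, -0.001]
ft_force: [0.4, 0.5, 0.4]
width: 0.0868
grip_force: 0.0
shift [-0.0358  0.6851 -0.0066] turn [-0.0004  0.0012  0.2281] mm 206.0 deg 27.0
```

```bash
python3 -m pendant '[[-1,-0.01,0.15,0,0,0,0.06],[-1,-0.02,0.3,0,0,0,0.12],[-1,-0.03,0.45,0,0,0,0.18],[-1,-0.035,0.6,0,0,0,0.228],[-1,-0.036,0.685,0,0,0,0.228],[-1,-0.036,0.685,0,0,0,0.228]]'
python3 - <<'E'
from h import *
print(r.read_state()['joint_positions'].round(2))
go((.497,-.103,.188),-.154)
E
```

```text
time: 19.35
ee_pos: [0.4986, -0.1002, 0.298]
eef_rot: [0.997, -0.073, -0.001, -0.001]
ft_force: [-0.7, 1.0, 0.4]
width: 0.087
grip_force: 0.0
[ 0.65  0.08 -0.57  1.59  0.04  1.49 -1.64]
shift [-0.0029  0.0109  0.3666] turn [-0.0012  0.0015  0.0037] mm 110.0 deg 0.0
```

```bash
python3 -m pendant '[[-1,-0.003,0.01,0.12,0,0,0],[-1,-0.003,0.01,0.24,0,0,0.004],[-1,-0.003,0.011,0.32,0,0,0.004],[-1,-0.003,0.011,0.36,0,0,0.004],[-1,-0.003,0.011,0.36,0,0,0.004]]'; python3 -m pendant '[[0.9,0,0,0,0,0,0],[0.9,0,0,0,0,0,0],[0.9,0,0,0,0,0,0],[0.9,0,0,0,0,0,0],[0.9,0,0,0,0,0,0],[0.9,0,0,0,0,0,0],[0.9,0,0,0,0,0,0],[0.9,0,0,0,0,0,0]]' 12
```

```text
time: 19.98
ee_pos: [0.4968, -0.1014, 0.1908]
eef_rot: [0.997, -0.077, -0.001, -0.001]
ft_force: [-0.0, -0.8, 0.1]
width: 0.087
grip_force: 0.0
time: 20.98
ee_pos: [0.4969, -0.103, 0.1909]
eef_rot: [0.997, -0.078, -0.001, -0.001]
ft_force: [-0.3, -1.8, -0.0]
width: 0.0177
grip_force: 12.0
```

```bash
python3 -m pendant '[[0.9,0,0,0,0,0,0],[0.9,0,0,0,0,0,0],[0.9,0,0,0,0,0,0]]' 12
python3 - <<'E'
from h import *
print(r.read_state()['torque'].round(2))
E
```

```text
time: 21.35
ee_pos: [0.4969, -0.1029, 0.191]
eef_rot: [0.997, -0.078, -0.001, -0.001]
ft_force: [0.7, -2.6, -0.7]
width: 0.017
grip_force: 12.0
[-0.6   0.01  0.01]
```

```bash
python3 -m pendant '[[0.9,-0.002,0,-0.015,0,0,0],[0.9,-0.007,0,-0.031,0,0,0],[0.9,-0.014,0,-0.047,0,0,0],[0.9,-0.023,0,-0.062,0,0,0],[0.9,-0.034,0,-0.076,0,0,0],[0.9,-0.047,0,-0.089,0,0,0],[0.9,-0.06,0,-0.1,0,0,0]]'; python3 -m pendant '[[0.9,-0.015,0,-0.009,0,0,0],[0.9,-0.03,0,-0.014,0,0,0],[0.9,-0.048,0,-0.02,0,0,0],[0.9,-0.065,0,-0.022,0,0,0],[0.9,-0.082,0,-0.023,0,0,0],[0.9,-0.082,0,-0.023,0,0,0]]'
python3 - <<'E'
from h import *
c=snap('side','s6.png',(220,160,420,310),4)
E
```

```text
time: 22.22
ee_pos: [0.4801, -0.1001, 0.2224]
eef_rot: [0.997, -0.078, 0.001, -0.001]
ft_force: [4.6, -4.9, 1.9]
width: 0.0172
grip_force: 12.0
time: 22.98
ee_pos: [0.4566, -0.0964, 0.2307]
eef_rot: [0.997, -0.078, 0.002, -0.0]
ft_force: [2.1, -4.5, 11.0]
width: 0.0146
grip_force: 11.7
```

View pics/s6.png

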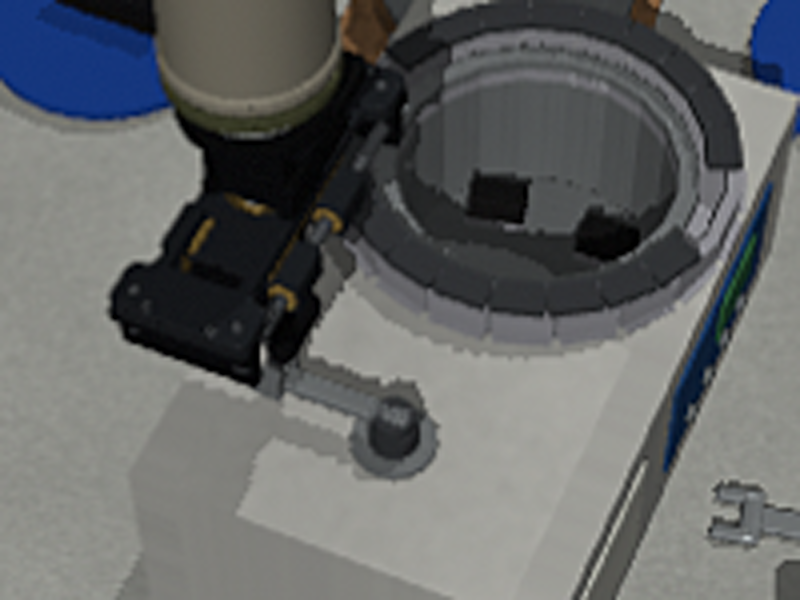

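```bash
python3 -m pendant '[[0.9,-0.007,0,0,0,0,0],[0.9,-0.015,0,0,0,0,0],[0.9,-0.015,0,0,0,0,0]]'; python3 -m pendant '[[0.2,0,0,0,0,0,0],[0.2,0,0,0,0,0,0],[0.2,0,0,0,0,0,0],[0.2,0,0,-0.1,0,0,0],[-1,0,0,-0.25,0,0,0],[-1,0,0,-0.3,0,0,0],[-1,0,0,-0.3,0,0,0]]'; python3 -m pendant '[[-1,-0.2,0.1,0,0,0,0],[-1,-0.2,0.25,0,0,0,0],[-1,-0.2,0.45,0,0,0,0],[-1,-0.2,0.45,0,0,0,0]]';python3 - <<'E'
from h import *
c=snap('side','s7.png',(260,130,440,280),4)
c=snap('top','t7.png',(200,140,430,300),3.4)
cv2.imwrite('pics/both.png',np.vstack([cv2.resize(cv2.imread('pics/s7.png')[200:],(700,389)),]))
go((.4557,-.0963,.233),-.154)
E
```

```text
time: 23.4
ee_pos: [0.4501, -0.0946, 0.228]
eef_rot: [0.997, -0.078, -0.001, -0.001]
ft_force: [-0.6, -0.5, 1.3]
width: 0.0054
grip_force: 0.3
time: 24.28
ee_pos: [0.4509, -0.0955, 0.3183]
eef_rot: [0.997, -0.078, -0.0, -0.001]
ft_force: [-0.3, 0.1, -1.0]
width: 0.0571
grip_force: 0.0
time: 24.78
ee_pos: [0.368, -0.2232, 0.3156]
eef_rot: [0.997, -0.082, -0.002, -0.002]
ft_force: [0.1, 0.6, 0.1]
width: 0.0861
grip_force: 0.0
shift [ 0.2197 -0.4488  0.2782] turn [-0.0015  0.0018 -0.0015] mm 172.0 deg 0.0
```

View pics/s7.png

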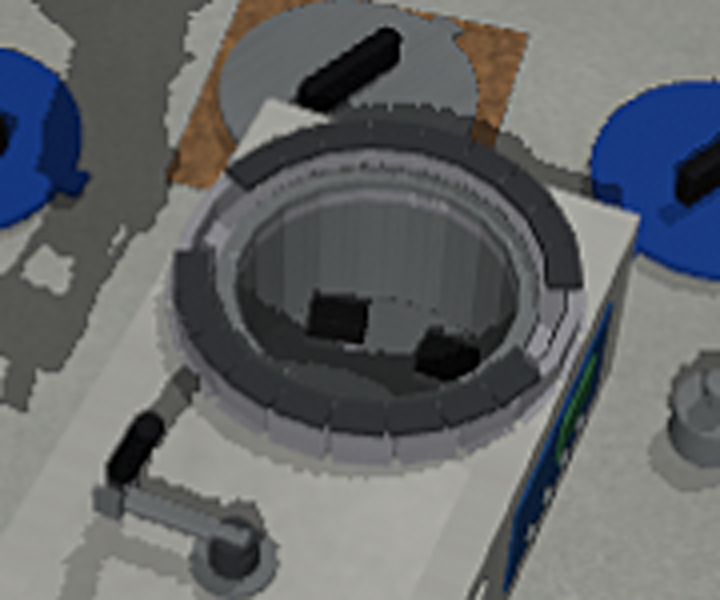

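Run:
```python
from h import *
c=cal('side');y=-.154;H=np.array((.4557,-.0963,.205));u=np.array((np.cos(y),np.sin(y),0))
for f in(.8,1.0,1.2,1.4,1.57,1.8):
    P=H+.066*(np.cos(f)*u+np.sin(f)*np.array((0,0,1)))
    print(f,((proj(c,[H,P])-[260,130])*4).round().tolist())
im=cv2.imread('pics/t7.png'); cv2.imwrite('pics/t7b.png',cv2.resize(im[200:480,440:720],None,fx=2.5,fy=2.5))
```

```text
0.8 [[119.0, 474.0], [194.0, 451.0]]
1.0 [[119.0, 474.0], [175.0, 435.0]]
1.2 [[119.0, 474.0], [154.0, 421.0]]
1.4 [[119.0, 474.0], [132.0, 409.0]]
1.57 [[119.0, 474.0], [113.0, 401.0]]
1.8 [[119.0, 474.0], [87.0, 394.0]]
```

View pics/t7b.png

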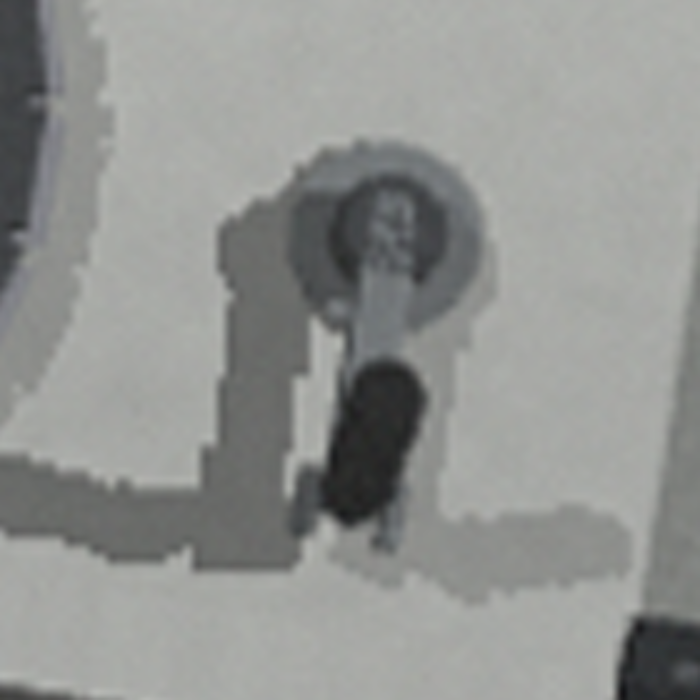

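Run:
```python
from h import *
go((.512,-.105,.30),-.154)
```

```text
shift [ 0.4087 -0.4502  0.0541] turn [-0.0015  0.0018 -0.0015] mm 183.0 deg 0.0
```

```bash
python3 -m pendant '[[1,0.1,-0.12,0,0,0,0],[1,0.2,-0.24,0,0,0,0],[1,0.3,-0.36,0,0,0,0],[1,0.41,-0.45,0.05,0,0,0],[1,0.41,-0.45,0.05,0,0,0],[1,0.41,-0.45,0.05,0,0,0],[1,0.41,-0.45,0.05,0,0,0],[1,0.41,-0.45,0.05,0,0,0]]'; python3 -m pendant '[[1,0,0,0.08,0,0,0],[1,0,0,0.16,0,0,0],[1,0,0,0.25,0,0,0],[1,0,0,0.25,0,0,0],[1,0,0,0.25,0,0,0]]';python3 - <<'E'
from h import *
go((.4557+.016*.988,-.0963-.016*.153,.228),-.154)
E
```

```text
time: 25.88
ee_pos: [0.5124, -0.1058, 0.3033]
eef_rot: [0.997, -0.079, -0.0, -0.001]
ft_force: [0.1, 0.5, -0.2]
width: 0.0151
grip_force: 0.0
time: 26.5
ee_pos: [0.5131, -0.1054, 0.2291]
eef_rot: [0.997, -0.078, 0.0, -0.001]
ft_force: [-0.4, 0.3, 1.0]
width: 0.0006
grip_force: 0.0
shift [-0.1403 -0.0002  0.0038] turn [-0.0007  0.     -0.0013] mm 42.0 deg 0.0
```

```bash
python3 -m pendant '[[1,-0.03,0,0,0,0,0],[1,-0.05,0,0,0,0,0],[1,-0.07,0,0,0,0,0],[1,-0.09,0,0,0,0,0],[1,-0.11,0,0,0,0,0],[1,-0.125,0,0,0,0,0],[1,-0.125,0,0,0,0,0]]'; python3 -m pendant '[[1,-0.008,0,0,0,0,0],[1,-0.008,0,0,0,0,0]]';python3 -m pendant '[[1,-0.008,0,0,0,0,0],[1,-0.008,0,0,0,0,0]]'
```

```text
time: 27.38
ee_pos: [0.4752, -0.0993, 0.2278]
eef_rot: [0.997, -0.078, -0.001, -0.001]
ft_force: [0.1, 0.7, 0.4]
width: 0.0008
grip_force: 0.0
time: 27.62
ee_pos: [0.4736, -0.0991, 0.2279]
eef_rot: [0.997, -0.078, -0.0, -0.001]
ft_force: [4.0, -1.2, -1.2]
width: 0.0005
grip_force: 1.9
time: 27.88
ee_pos: [0.4727, -0.099, 0.2282]
eef_rot: [0.997, -0.078, 0.002, -0.001]
ft_force: [11.6, -2.6, -5.0]
width: 0.0005
grip_force: 6.1
```

```bash
python3 -m pendant '[[1,0.05,0,0,0,0,0],[1,0.05,0,-0.12,0,0,0],[-1,0.05,0,-0.26,0,0,0],[-1,0.05,0,-0.26,0,0,0],[-1,0,0,-0.26,0,0,0],[-1,-0.05,0,-0.26,0,0,0],[-1,-0.05,0,-0.26,0,0,0],[-1,-0.05,0,-0.26,0,0,0]]'
python3 - <<'E'
from h import *
c=snap('side','s8.png',(260,180,400,285),5)
go((.4557,-.0963,.214),-.154)
E
```

```text
time: 28.88
ee_pos: [0.4564, -0.0964, 0.3055]
eef_rot: [0.997, -0.078, -0.001, -0.001]
ft_force: [0.4, -0.5, -0.3]
width: 0.0525
grip_force: 0.0
shift [-0.0019  0.0006  0.305 ] turn [-0.0009  0.0011 -0.0011] mm 92.0 deg 0.0
```

View pics/s8.png

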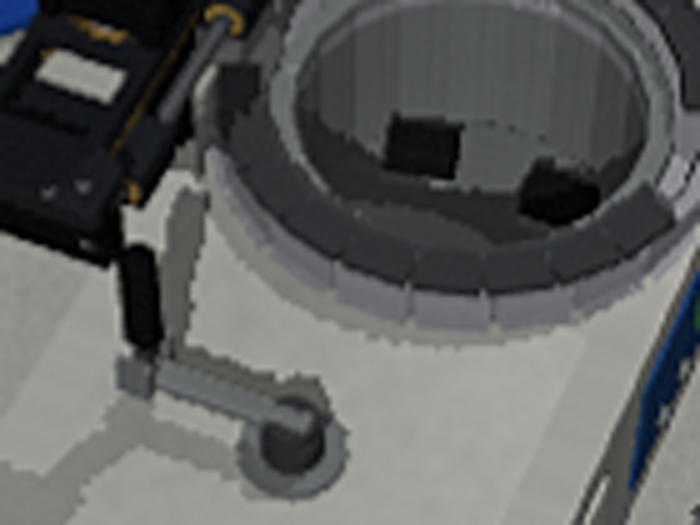

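The handle now stands upright, with its sleeve from about (140,250) to (147,345), and two specimens are visible in the shaft. Next I descend and pinch the handle.

```bash
python3 -m pendant '[[-1,-0.002,0,0,0,0,0],[-1,-0.002,0,0.1,0,0,0],[-1,-0.002,0,0.2,0,0,0],[-1,-0.002,0,0.305,0,0,0],[-1,-0.002,0,0.305,0,0,0],[-1,-0.002,0,0.305,0,0,0]]'; python3 -m pendant '[[1,0,0,0,0,0,0],[1,0,0,0,0,0,0],[1,0,0,0,0,0,0],[1,0,0,0,0,0,0],[1,0,0,0,0,0,0],[1,0,0,0,0,0,0],[1,0,0,0,0,0,0],[1,0,0,0,0,0,0]]' 15;python3 -m pendant '[[1,0,0,0,0,0,0],[1,0,0,0,0,0,0],[1,0,0,0,0,0,0]]'
```

```text
time: 29.68
ee_pos: [0.4561, -0.0961, 0.2156]
eef_rot: [0.997, -0.078, -0.0, -0.001]
ft_force: [0.7, -0.6, 0.0]
width: 0.0868
grip_force: 0.0
time: 30.68
ee_pos: [0.4554, -0.0963, 0.2144]
eef_rot: [0.997, -0.078, -0.001, -0.001]
ft_force: [-0.3, -0.0, 0.2]
width: 0.0176
grip_force: 15.0
time: 31.05
ee_pos: [0.4554, -0.0962, 0.2144]
eef_rot: [0.997, -0.078, -0.001, -0.001]
ft_force: [-0.6, -0.4, -0.1]
width: 0.0174
grip_force: 15.0
```

```bash
python3 -m pendant '[[1,0.008,-0.06,0,0,0,0],[1,0.031,-0.117,0,0,0,0],[1,0.068,-0.165,0,0,0,0],[1,0.117,-0.202,0,0,0,0],[1,0.173,-0.225,0,0,0,0],[1,0.233,-0.233,0,0,0,0],[1,0.294,-0.225,0,0,0,0],[1,0.35,-0.202,0,0,0,0]]' 20
```

```text
time: 32.05
ee_pos: [0.5684, -0.0525, 0.2143]
eef_rot: [0.997, -0.078, -0.002, -0.001]
ft_force: [-6.8, -2.5, 7.6]
width: 0.0176
grip_force: 20.0
```

```bash
python3 -m pendant '[[1,0.048,0.037,0,0,0,0],[1,0.085,0.085,0,0,0,0],[1,0.109,0.142,0,0,0,0],[1,0.117,0.202,0,0,0,0],[1,0.109,0.263,0,0,0,0],[1,0.085,0.319,0,0,0,0],[1,0.048,0.367,0,0,0,0],[1,0,0.404,0,0,0,0]]'; python3 -m pendant '[[1,-0.056,0.023,0,0,0,0],[1,-0.117,0.031,0,0,0,0],[1,-0.177,0.023,0,0,0,0],[1,-0.233,0,0,0,0,0],[1,-0.282,-0.037,0,0,0,0],[1,-0.319,-0.085,0,0,0,0],[1,-0.342,-0.142,0,0,0,0],[1,-0.35,-0.202,0,0,0,0]]'; python3 -c "
from h import *
print(r.read_state()['joint_positions'].round(2));go((.4557,-.0963,.2144),-.156)"
```

```text
time: 33.05
ee_pos: [0.5491, -0.1732, 0.2144]
eef_rot: [0.997, -0.078, -0.0, -0.001]
ft_force: [2.1, 5.2, 4.5]
width: 0.0172
grip_force: 20.0
time: 34.05
ee_pos: [0.4548, -0.0979, 0.2145]
eef_rot: [0.997, -0.079, 0.0, 0.001]
ft_force: [8.6, -5.0, -1.5]
width: 0.0171
grip_force: 20.0
[ 0.74  0.01 -0.62  1.83  0.01  1.3  -1.61]
shift [ 0.0022 -0.0058  0.0002] turn [ 0.0006 -0.0001 -0.0013] mm 2.0 deg 0.0
```

Full first turn done cleanly. Second turn, pushing slightly past the end.

```bash
python3 -m pendant '[[1,0.008,-0.06,0,0,0,0],[1,0.031,-0.117,0,0,0,0],[1,0.068,-0.165,0,0,0,0],[1,0.117,-0.202,0,0,0,0],[1,0.173,-0.225,0,0,0,0],[1,0.233,-0.233,0,0,0,0],[1,0.294,-0.225,0,0,0,0],[1,0.35,-0.202,0,0,0,0]]'; python3 -m pendant '[[1,0.048,0.037,0,0,0,0],[1,0.085,0.085,0,0,0,0],[1,0.109,0.142,0,0,0,0],[1,0.117,0.202,0,0,0,0],[1,0.109,0.263,0,0,0,0],[1,0.085,0.319,0,0,0,0],[1,0.048,0.367,0,0,0,0],[1,0,0.404,0,0,0,0]]'; python3 -m pendant '[[1,-0.056,0.023,0,0,0,0],[1,-0.117,0.031,0,0,0,0],[1,-0.177,0.023,0,0,0,0],[1,-0.233,0,0,0,0,0],[1,-0.282,-0.037,0,0,0,0],[1,-0.319,-0.085,0,0,0,0],[1,-0.342,-0.142,0,0,0,0],[1,-0.35,-0.202,0,0,0,0]]'; python3 -m pendant '[[1,0,-0.006,0,0,0,0],[1,0,-0.006,0,0,0,0]]'
```

```text
time: 35.05
ee_pos: [0.5678, -0.0524, 0.2143]
eef_rot: [0.997, -0.078, -0.001, -0.001]
ft_force: [-4.3, 1.4, 6.6]
width: 0.0175
grip_force: 20.0
time: 36.05
ee_pos: [0.5488, -0.1733, 0.2144]
eef_rot: [0.997, -0.078, -0.0, -0.001]
ft_force: [1.4, 4.3, 6.0]
width: 0.0178
grip_force: 20.0
time: 37.05
ee_pos: [0.4547, -0.0979, 0.2144]
eef_rot: [0.997, -0.079, -0.0, 0.001]
ft_force: [9.6, -5.5, -0.1]
width: 0.0172
grip_force: 20.0
time: 37.3
ee_pos: [0.455, -0.0964, 0.2144]
eef_rot: [0.997, -0.079, -0.0, 0.001]
ft_force: [4.4, -2.7, 2.6]
width: 0.0176
grip_force: 20.0
```

```bash
python3 -m pendant '[[-1,0,0,0,0,0,0],[-1,0,0,0,0,0,0],[-1,0,0,0,0,0,0],[-1,0,0,0,0,0,0],[-1,0,0,0,0,0,0],[-1,0,0,-0.15,0,0,0],[-1,0,0,-0.35,0,0,0],[-1,0,0,-0.35,0,0,0]]'; python3 -m pendant '[[-1,-0.1,0.15,0,0,0,0],[-1,-0.15,0.3,0,0,0,0],[-1,-0.15,0.45,0,0,0,0],[-1,-0.15,0.5,0,0,0,0],[-1,-0.15,0.5,0,0,0,0]]'
python3 - <<'E'
from h import *
c=snap('top','t9.png',(205,145,355,275),5.2)
c=snap('side','s9.png',(260,130,420,250),5)
print(r.read_state()['ee_pos'])
E
```

```text
time: 38.3
ee_pos: [0.4577, -0.0945, 0.3236]
eef_rot: [0.997, -0.078, 0.003, -0.0]
ft_force: [-0.2, -0.4, -0.6]
width: 0.0845
grip_force: 0.0
time: 38.92
ee_pos: [0.3879, -0.2358, 0.3186]
eef_rot: [0.997, -0.079, -0.001, -0.001]
ft_force: [0.4, 0.4, -1.0]
width: 0.0867
grip_force: 0.0
[ 0.38862692 -0.23425062  0.31903577]
```

View pics/t9.png

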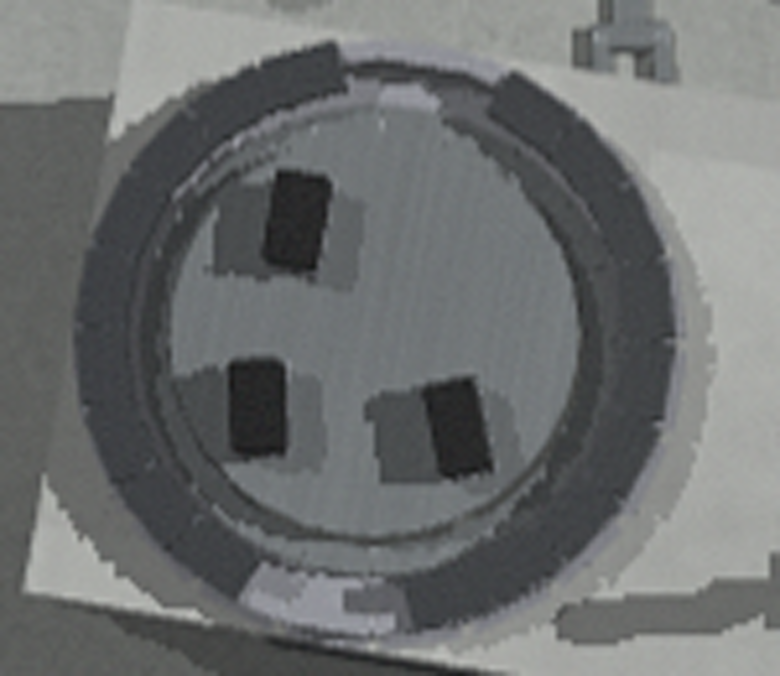

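Run:
```python
from h import *
c=cal('top')
def T(x,y,z=.216): return atz(c,205+(x+.5)/5.2-.5,145+(y+.5)/5.2-.5,z)
B={'A':((277,170),(331,177),(316,273),(263,265)),'B':((229,359),(285,358),(286,455),(231,455)),'C':((424,386),(474,377),(493,470),(444,478))}
for k,q in B.items():
    P=[T(*p)[:2] for p in q]; v=P[0]-P[3]+P[1]-P[2]
    print(k,np.mean(P,0).round(4),'yaw',np.arctan2(v[1],v[0]).round(3),'len',np.linalg.norm(v)/2, np.linalg.norm(P[0]-P[1]))
```

```text
A [0.5957 0.1261] yaw -0.127 len 0.03845305377136896 0.02156016704166232
B [0.522  0.1398] yaw 0.038 len 0.03805155986236556 0.022021868829876064
C [0.5147 0.0609] yaw 0.223 len 0.03719596223086404 0.019884609797821414
```

Run:
```python
from h import *
go((.5147,.0609,.31),.223)
```

```text
shift [ 0.2641 -1.0367  0.0319] turn [-0.0012  0.0007 -0.1802] mm 321.0 deg 22.0
```

```bash
python3 -m pendant '[[0,0.05,-0.15,0,0,0,-0.03],[0,0.1,-0.32,0,0,0,-0.06],[0,0.14,-0.5,0,0,0,-0.09],[0,0.18,-0.68,0.01,0,0,-0.12],[0,0.22,-0.86,0.02,0,0,-0.15],[0,0.25,-0.97,0.03,0,0,-0.18],[0,0.264,-1,0.03,0,0,-0.18],[0,0.264,-1,0.03,0,0,-0.18]]'
python3 - <<'E'
from h import *
go((.5147,.0609,.187),.223)
E
```

```text
time: 40.02
ee_pos: [0.5128, 0.0491, 0.3106]
eef_rot: [0.994, 0.111, -0.001, -0.001]
ft_force: [-0.1, -0.5, 0.3]
width: 0.0437
grip_force: 0.0
shift [ 0.0153 -0.0359  0.412 ] turn [-0.0011  0.0005 -0.0006] mm 124.0 deg 0.0
```

```bash
python3 -m pendant '[[0,0.015,-0.036,0.1,0,0,0],[0,0.015,-0.036,0.22,0,0,0],[0,0.015,-0.036,0.33,0,0,0],[0,0.015,-0.036,0.4,0,0,0],[0,0.015,-0.036,0.412,0,0,0],[0,0.015,-0.036,0.412,0,0,0]]'; python3 -m pendant '[[1,0,0,0,0,0,0],[1,0,0,0,0,0,0],[1,0,0,0,0,0,0],[1,0,0,0,0,0,0],[1,0,0,0,0,0,0],[1,0,0,0,0,0,0]]' 25
```

```text
time: 40.78
ee_pos: [0.515, 0.0594, 0.1878]
eef_rot: [0.994, 0.11, -0.0, -0.001]
ft_force: [0.1, 0.0, 0.8]
width: 0.0433
grip_force: 0.0
time: 41.52
ee_pos: [0.515, 0.0602, 0.1874]
eef_rot: [0.994, 0.11, -0.0, -0.001]
ft_force: [-1.2, 0.2, 4.7]
width: 0.0219
grip_force: 25.0
```

```bash
python3 -m pendant '[[1,0,0,-0.08,0,0,0],[1,0,0,-0.2,0,0,0],[1,0,0,-0.33,0,0,0],[1,0,0,-0.41,0,0,0],[1,0,0,-0.41,0,0,0]]'
python3 - <<'E'
from h import *
go((.53,-.20,.31),0);go((.53,-.40,.31),-.1)
E
```

```text
time: 42.15
ee_pos: [0.5156, 0.06, 0.3111]
eef_rot: [0.994, 0.11, 0.001, -0.001]
ft_force: [0.2, -0.9, -1.0]
width: 0.0218
grip_force: 25.0
shift [-0.143   0.8563  0.002 ] turn [-0.0008 -0.0005  0.1054] mm 260.0 deg 13.0
shift [-2.8900e-01  1.5068e+00  7.0000e-04] turn [-0.0009 -0.0005  0.1532] mm 460.0 deg 18.0
```

```bash
python3 -m pendant '[[1,-0.02,0.12,0,0,0,0.02],[1,-0.05,0.28,0,0,0,0.04],[1,-0.08,0.44,0,0,0,0.06],[1,-0.11,0.6,0,0,0,0.08],[1,-0.14,0.76,0,0,0,0.1],[1,-0.15,0.85,0,0,0,0.105],[1,-0.15,0.85,0,0,0,0.105]]'
python3 - <<'E'
from h import *
go((.532,-.40,.31),0)
E
```

```text
time: 43.02
ee_pos: [0.5265, -0.2004, 0.308]
eef_rot: [1.0, -0.001, -0.002, -0.002]
ft_force: [0.1, 0.0, -0.3]
width: 0.0219
grip_force: 25.0
shift [ 0.0193  0.6651 -0.0089] turn [-0.0014  0.0015 -0.0007] mm 200.0 deg 0.0
```

```bash
python3 -m pendant '[[1,0.005,0.15,0,0,0,0],[1,0.01,0.32,0,0,0,0],[1,0.015,0.5,0,0,0,0],[1,0.02,0.63,0,0,0,0],[1,0.02,0.665,0,0,0,0],[1,0.02,0.665,0,0,0,0]]'
python3 - <<'E'
from h import *
print(r.read_state()['joint_positions'].round(2))
go((.532,-.40,.002),0)
E
```

```text
time: 43.78
ee_pos: [0.5338, -0.3968, 0.3086]
eef_rot: [1.0, 0.001, -0.001, -0.002]
ft_force: [0.9, 0.3, -0.4]
width: 0.0218
grip_force: 25.0
[ 0.92  0.45 -0.53  1.15  0.22  1.6  -1.13]
shift [-0.0047  0.014   1.0221] turn [-0.0016  0.0006  0.0012] mm 307.0 deg 0.0
```

Descend 0.29 m, then the last centimetre or so.

```bash
python3 -m pendant '[[1,-0.004,0.01,0.12,0,0,0],[1,-0.004,0.01,0.28,0,0,0],[1,-0.004,0.01,0.44,0,0,0],[1,-0.004,0.01,0.6,0,0,0],[1,-0.004,0.01,0.76,0,0,0],[1,-0.004,0.01,0.9,0,0,0],[1,-0.004,0.01,0.97,0,0,0],[1,-0.004,0.01,0.97,0,0,0]]'; python3 -m pendant '[[1,0,0,0.025,0,0,0],[1,0,0,0.045,0,0,0],[1,0,0,0.045,0,0,0]]'
```

```text
time: 44.78
ee_pos: [0.5316, -0.3992, 0.0177]
eef_rot: [1.0, 0.001, -0.001, -0.002]
ft_force: [0.8, 0.3, -0.4]
width: 0.0215
grip_force: 25.0
time: 45.15
ee_pos: [0.5315, -0.4008, 0.0048]
eef_rot: [1.0, 0.0, -0.001, -0.001]
ft_force: [0.1, -0.1, -0.1]
width: 0.0214
grip_force: 25.0
```

```bash
python3 -m pendant '[[1,0,0,0.012,0,0,0],[1,0,0,0.012,0,0,0],[0.2,0,0,0.012,0,0,0],[0.2,0,0,0.012,0,0,0],[0.2,0,0,0,0,0,0],[0.2,0,0,-0.1,0,0,0],[0.2,0,0,-0.25,0,0,0],[0.2,0,0,-0.4,0,0,0]]'; python3 -m pendant '[[0,0,0,-0.2,0,0,0],[0,0,0,-0.4,0,0,0],[0,0,0,-0.6,0,0,0],[0,0,0,-0.63,0,0,0],[0,0,0,-0.63,0,0,0]]'
python3 - <<'E'
from h import *
go((.525,-.13,.31),0); go((.522,.1398,.31),.038)
E
```

```text
time: 46.15
ee_pos: [0.5316, -0.4009, 0.1263]
eef_rot: [1.0, 0.0, -0.001, -0.001]
ft_force: [0.2, -0.0, 0.6]
width: 0.0349
grip_force: 0.0
time: 46.78
ee_pos: [0.5321, -0.4012, 0.314]
eef_rot: [1.0, 0.001, -0.0, -0.001]
ft_force: [-0.5, 0.4, -1.2]
width: 0.0432
grip_force: 0.0
shift [-0.0227 -0.9041  0.0144] turn [-0.0006  0.0003  0.0005] mm 271.0 deg 0.0
shift [-0.0318 -1.8035  0.0155] turn [-0.0006  0.0003 -0.0177] mm 541.0 deg 2.0
```

```bash
cat > det.py <<'E'
from h import *
def blocks(cx,cy,rad,ztop,thr=50):
    c=optics.camera('top'); g=c['pixels'].max(2)
    u0,v0=proj(c,[(cx,cy,ztop)])[0]; px=rad*K(c)[0,0]/(1.44-ztop)
    V,U=np.mgrid[:480,:640]; m=((g<thr)&(np.hypot(U-u0,V-v0)<px)).astype(np.uint8)
    n,l,st,ce=cv2.connectedComponentsWithStats(m)
    for i in range(1,n):
        if st[i,4]<60: continue
        pts=np.argwhere(l==i)[:,::-1].astype(np.float32); q=cv2.boxPoints(cv2.minAreaRect(pts))
        P=np.array([atz(c,*p,ztop)[:2] for p in q]); e=[P[1]-P[0],P[2]-P[1]]; e=max(e,key=np.linalg.norm)
        print(ce[i].round(1),'area',st[i,4],'pos',atz(c,*ce[i],ztop)[:2].round(4),'yaw',np.round((np.arctan2(e[1],e[0])+np.pi/2)%np.pi-np.pi/2,3),'len',np.linalg.norm(e).round(4))
E
python3 -c "
from det import *
blocks(.5545,.096,.08,.216); print('tray'); blocks(.4856,-.4014,.1,.028)"
python3 -m pendant '[[0,0,-0.12,0,0,0,0],[0,-0.005,-0.28,0,0,0,0],[0,-0.01,-0.44,0,0,0,0],[0,-0.015,-0.6,0,0,0,0],[0,-0.02,-0.76,0.01,0,0,0],[0,-0.023,-0.9,0.014,0,0,0],[0,-0.023,-0.9,0.014,0,0,0]]'
```

```text
[261.5 186.9] area 190 pos [0.5961 0.1264] yaw -0.173 len 0.0377
[254.2 223.2] area 190 pos [0.5212 0.1398] yaw 0.022 len 0.0348
tray
[513.6 221.4] area 349 pos [ 0.5548 -0.4505] yaw 1.506 len 0.0711
[492.  231.2] area 143 pos [ 0.5308 -0.3983] yaw -0.014 len 0.0355
time: 47.75
ee_pos: [0.5243, -0.1274, 0.3089]
eef_rot: [1.0, 0.003, -0.001, -0.001]
ft_force: [0.0, -0.9, -0.3]
width: 0.0434
grip_force: 0.0
```

Detection agrees with the hand measurement, and block C is in the tray at (0.531, -0.398). Next is B.

```bash
python3 -m pendant '[[0,0,-0.15,0,0,0,-0.01],[0,0,-0.32,0,0,0,-0.018],[0,0,-0.5,0,0,0,-0.018],[0,0,-0.68,0,0,0,-0.018],[0,0,-0.82,0,0,0,-0.018],[0,0,-0.89,0,0,0,-0.018],[0,0,-0.89,0,0,0,-0.018]]'
python3 - <<'E'
from h import *
go((.5216,.1398,.188),.03)
E
```

```text
time: 48.62
ee_pos: [0.5242, 0.1363, 0.3093]
eef_rot: [1.0, 0.02, -0.002, -0.001]
ft_force: [0.5, 0.0, 0.1]
width: 0.0437
grip_force: 0.0
shift [-0.0067 -0.0113  0.4043] turn [-0.0011  0.0015  0.0051] mm 121.0 deg 1.0
```

```bash
python3 -m pendant '[[0,-0.007,-0.011,0.1,0,0,0],[0,-0.007,-0.011,0.22,0,0,0],[0,-0.007,-0.011,0.33,0,0,0],[0,-0.007,-0.011,0.4,0,0,0],[0,-0.007,-0.011,0.406,0,0,0],[0,-0.007,-0.011,0.406,0,0,0]]'; python3 -m pendant '[[1,0,0,0,0,0,0],[1,0,0,0,0,0,0],[1,0,0,0,0,0,0],[1,0,0,0,0,0,0],[1,0,0,0,0,0,0],[1,0,0,0,0,0,0]]' 25;  python3 -m pendant '[[1,0,0,-0.08,0,0,0],[1,0,0,-0.2,0,0,0],[1,0,0,-0.33,0,0,0],[1,0,0,-0.41,0,0,0],[1,0,0,-0.41,0,0,0]]'
python3 - <<'E'
from h import *
go((.50,-.12,.31),0)
E
```

```text
time: 49.38
ee_pos: [0.5227, 0.1381, 0.1892]
eef_rot: [1.0, 0.019, -0.0, -0.001]
ft_force: [0.2, 0.4, 0.4]
width: 0.0433
grip_force: 0.0
time: 50.12
ee_pos: [0.5224, 0.1393, 0.189]
eef_rot: [1.0, 0.019, -0.0, -0.001]
ft_force: [-1.0, 0.3, 5.4]
width: 0.022
grip_force: 25.0
time: 50.75
ee_pos: [0.5228, 0.1392, 0.3127]
eef_rot: [1.0, 0.019, 0.0, -0.001]
ft_force: [0.1, 0.5, -1.3]
width: 0.0218
grip_force: 25.0
shift [-0.1093  0.8604  0.0071] turn [-0.001  -0.0004  0.0184] mm 260.0 deg 2.0
```

```bash
python3 -m pendant '[[1,-0.01,0.12,0,0,0,0.01],[1,-0.03,0.28,0,0,0,0.018],[1,-0.05,0.44,0,0,0,0.018],[1,-0.07,0.6,0,0,0,0.018],[1,-0.09,0.76,0,0,0,0.018],[1,-0.11,0.86,0,0,0,0.018],[1,-0.11,0.86,0,0,0,0.018]]'; python3 -m pendant '[[1,-0.01,0.12,0,0,0,0],[1,-0.02,0.28,0,0,0,0],[1,-0.03,0.44,0,0,0,0],[1,-0.045,0.6,0,0,0,0],[1,-0.06,0.76,0,0,0,0],[1,-0.06,0.93,0,0,0,0],[1,-0.06,0.93,0,0,0,0]]'
python3 - <<'E'
from h import *
go((.48,-.40,.0015),0)
E
```

```text
time: 51.62
ee_pos: [0.4981, -0.1231, 0.3093]
eef_rot: [1.0, -0.002, -0.002, -0.001]
ft_force: [1.5, 0.7, -1.7]
width: 0.0218
grip_force: 25.0
time: 52.5
ee_pos: [0.4801, -0.4023, 0.3079]
eef_rot: [1.0, -0.002, -0.002, -0.002]
ft_force: [0.3, 0.9, -1.7]
width: 0.0218
grip_force: 25.0
shift [ 0.0039 -0.0041  1.0213] turn [-0.0017  0.002  -0.0019] mm 306.0 deg 0.0
```

```bash
python3 -m pendant '[[1,0,0,0.12,0,0,0],[1,0,0,0.28,0,0,0],[1,0,0,0.44,0,0,0],[1,0,0,0.6,0,0,0],[1,0,0,0.76,0,0,0],[1,0,0,0.9,0,0,0],[1,0,0,0.97,0,0,0],[1,0,0,0.97,0,0,0]]'; python3 -m pendant '[[1,0,0,0.025,0,0,0],[1,0,0,0.05,0,0,0],[1,0,0,0.05,0,0,0]]'; python3 -m pendant '[[1,0,0,0.006,0,0,0],[0.2,0,0,0.006,0,0,0],[0.2,0,0,0.006,0,0,0],[0.2,0,0,0.006,0,0,0],[0.2,0,0,0,0,0,0],[0.2,0,0,-0.1,0,0,0],[0.2,0,0,-0.25,0,0,0],[0.2,0,0,-0.4,0,0,0]]'; python3 -m pendant '[[0,0,0,-0.2,0,0,0],[0,0,0,-0.4,0,0,0],[0,0,0,-0.6,0,0,0],[0,0,0,-0.63,0,0,0],[0,0,0,-0.63,0,0,0]]'
python3 - <<'E'
from det import *
blocks(.5545,.096,.08,.216); print('tray'); blocks(.4856,-.4014,.1,.028)
go((.54,-.13,.31),-.05)
E
```

```text
time: 53.5
ee_pos: [0.481, -0.3972, 0.0187]
eef_rot: [1.0, 0.001, -0.001, -0.002]
ft_force: [-0.6, 0.1, -0.1]
width: 0.0218
grip_force: 25.0
time: 53.88
ee_pos: [0.481, -0.3986, 0.0047]
eef_rot: [1.0, 0.0, -0.001, -0.001]
ft_force: [-0.0, 0.6, 0.1]
width: 0.0215
grip_force: 25.0
time: 54.88
ee_pos: [0.4811, -0.3987, 0.1261]
eef_rot: [1.0, 0.0, -0.001, -0.001]
ft_force: [-0.6, -0.8, -0.5]
width: 0.035
grip_force: 0.0
time: 55.5
ee_pos: [0.4817, -0.3992, 0.3139]
eef_rot: [1.0, 0.0, -0.0, -0.001]
ft_force: [0.4, 0.7, -1.4]
width: 0.0434
grip_force: 0.0
[261.5 187. ] area 189 pos [0.596  0.1265] yaw -0.141 len 0.0378
tray
[517.8 239. ] area 1252 pos [ 0.5131 -0.4597] yaw -0.019 len 0.1092
[492.  231.3] area 141 pos [ 0.5307 -0.3982] yaw -0.012 len 0.0355
[491.5 252.5] area 157 pos [ 0.4804 -0.3965] yaw -0.012 len 0.0353
shift [ 0.1975 -0.8961  0.0088] turn [-0.0016  0.0016  0.0243] mm 275.0 deg 3.0
```

```bash
python3 -m pendant '[[0,0.02,-0.12,0,0,0,0],[0,0.05,-0.28,0,0,0,0.01],[0,0.08,-0.44,0,0,0,0.024],[0,0.12,-0.6,0,0,0,0.024],[0,0.16,-0.76,0,0,0,0.024],[0,0.2,-0.9,0,0,0,0.024],[0,0.2,-0.9,0,0,0,0.024]]'
python3 - <<'E'
from h import *
go((.596,.1262,.31),-.14)
E
```

```text
time: 56.48
ee_pos: [0.5414, -0.1248, 0.3128]
eef_rot: [1.0, -0.021, -0.002, -0.002]
ft_force: [-0.3, -1.1, 0.5]
width: 0.044
grip_force: 0.0
shift [ 0.1459 -0.8437  0.0118] turn [-0.0015  0.0016  0.0464] mm 257.0 deg 6.0
```

```bash
python3 -m pendant '[[0,0.02,-0.12,0,0,0,0.01],[0,0.05,-0.28,0,0,0,0.02],[0,0.08,-0.44,0,0,0,0.03],[0,0.11,-0.6,0,0,0,0.04],[0,0.14,-0.76,0.01,0,0,0.046],[0,0.146,-0.85,0.01,0,0,0.046],[0,0.146,-0.85,0.01,0,0,0.046],[0,0.146,-0.85,0.01,0,0,0.046]]'
python3 - <<'E'
from h import *
go((.596,.1262,.188),-.14)
E
```

```text
time: 57.48
ee_pos: [0.5978, 0.1214, 0.3106]
eef_rot: [0.997, -0.074, -0.001, -0.0]
ft_force: [-0.3, -1.6, 1.0]
width: 0.0438
grip_force: 0.0
shift [-0.0071 -0.0147  0.4087] turn [-0.0002  0.0013 -0.0036] mm 123.0 deg 0.0
```

```bash
python3 -m pendant '[[0,-0.007,-0.014,0.1,0,0,0],[0,-0.007,-0.014,0.22,0,0,0],[0,-0.007,-0.014,0.33,0,0,0],[0,-0.007,-0.014,0.4,0,0,0],[0,-0.007,-0.014,0.41,0,0,0],[0,-0.007,-0.014,0.41,0,0,0]]'; python3 -m pendant '[[1,0,0,0,0,0,0],[1,0,0,0,0,0,0],[1,0,0,0,0,0,0],[1,0,0,0,0,0,0],[1,0,0,0,0,0,0],[1,0,0,0,0,0,0]]' 25;  python3 -m pendant '[[1,0,0,-0.08,0,0,0],[1,0,0,-0.2,0,0,0],[1,0,0,-0.33,0,0,0],[1,0,0,-0.41,0,0,0],[1,0,0,-0.41,0,0,0]]'
python3 - <<'E'
from h import *
go((.51,-.12,.31),0)
E
```

```text
time: 58.22
ee_pos: [0.5964, 0.1271, 0.1892]
eef_rot: [0.997, -0.074, -0.0, -0.001]
ft_force: [-0.1, -0.2, 0.6]
width: 0.0436
grip_force: 0.0
time: 58.98
ee_pos: [0.5962, 0.1282, 0.1889]
eef_rot: [0.997, -0.073, -0.0, -0.001]
ft_force: [-0.3, -0.6, 4.6]
width: 0.0216
grip_force: 25.0
time: 59.6
ee_pos: [0.5967, 0.1283, 0.3128]
eef_rot: [0.997, -0.073, 0.0, -0.001]
ft_force: [0.5, 0.6, -0.8]
width: 0.0221
grip_force: 25.0
shift [-0.1658  0.8609  0.0071] turn [-0.0012 -0.0004 -0.0695] mm 263.0 deg 8.0
```

```bash
python3 -m pendant '[[1,-0.02,0.12,0,0,0,-0.01],[1,-0.05,0.28,0,0,0,-0.03],[1,-0.08,0.44,0,0,0,-0.05],[1,-0.11,0.6,0,0,0,-0.07],[1,-0.14,0.76,0,0,0,-0.07],[1,-0.166,0.86,0,0,0,-0.07],[1,-0.166,0.86,0,0,0,-0.07]]';  python3 -m pendant '[[1,-0.03,0.12,0,0,0,0],[1,-0.07,0.28,0,0,0,0],[1,-0.12,0.44,0,0,0,0],[1,-0.17,0.6,0,0,0,0],[1,-0.22,0.76,0,0,0,0],[1,-0.26,0.93,0,0,0,0],[1,-0.26,0.93,0,0,0,0]]'
python3 - <<'E'
from h import *
go((.43,-.40,.0015),0)
E
```

```text
time: 60.48
ee_pos: [0.508, -0.1232, 0.3096]
eef_rot: [1.0, -0.002, -0.002, -0.001]
ft_force: [0.8, 0.3, -1.3]
width: 0.0219
grip_force: 25.0
time: 61.35
ee_pos: [0.4297, -0.4025, 0.3084]
eef_rot: [1.0, -0.002, -0.002, -0.002]
ft_force: [0.5, 0.6, -0.6]
width: 0.022
grip_force: 25.0
shift [ 0.0051 -0.0049  1.0229] turn [-0.0016  0.0019 -0.0023] mm 307.0 deg 0.0
```

```bash
python3 -m pendant '[[1,0,0,0.12,0,0,0],[1,0,0,0.28,0,0,0],[1,0,0,0.44,0,0,0],[1,0,0,0.6,0,0,0],[1,0,0,0.76,0,0,0],[1,0,0,0.9,0,0,0],[1,0,0,0.97,0,0,0],[1,0,0,0.97,0,0,0]]'; python3 -m pendant '[[1,0,0,0.025,0,0,0],[1,0,0,0.05,0,0,0],[1,0,0,0.05,0,0,0]]'; python3 -m pendant '[[1,0,0,0.006,0,0,0],[0.2,0,0,0.006,0,0,0],[0.2,0,0,0.006,0,0,0],[0.2,0,0,0.006,0,0,0],[0.2,0,0,0,0,0,0],[0.2,0,0,-0.1,0,0,0],[0.2,0,0,-0.25,0,0,0],[0.2,0,0,-0.4,0,0,0]]'; python3 -m pendant '[[0,0,0,-0.2,0,0,0],[0,0,0,-0.4,0,0,0],[0,0,0,-0.6,0,0,0],[0,0,0,-0.63,0,0,0],[0,0,0,-0.63,0,0,0]]'
python3 - <<'E'
from det import *
blocks(.5545,.096,.085,.216); print('tray'); blocks(.4856,-.4014,.1,.028)
c=snap('top','t10.png',(100,140,560,320),1.7)
im=cv2.imread('pics/t10.png'); c=snap('side','s10.png',(200,120,440,480),2)
s=cv2.imread('pics/s10.png')[:500]
a=cv2.resize(im,None,fx=.8,fy=.8); cv2.imwrite('pics/m10.png',np.vstack([a[:,:480] if a.shape[1]>480 else a]) if 0 else a)
go((.456,-.0963,.31),-.154)
E
```

```text
time: 62.35
ee_pos: [0.4311, -0.3959, 0.0177]
eef_rot: [1.0, 0.001, -0.002, -0.003]
ft_force: [-0.0, -0.1, -0.1]
width: 0.0218
grip_force: 25.0
time: 62.72
ee_pos: [0.4312, -0.3985, 0.0046]
eef_rot: [1.0, 0.0, -0.001, -0.001]
ft_force: [0.2, -0.6, -0.9]
width: 0.0216
grip_force: 25.0
time: 63.72
ee_pos: [0.4313, -0.3987, 0.1262]
eef_rot: [1.0, 0.0, -0.001, -0.001]
ft_force: [0.7, -0.3, -0.8]
width: 0.0345
grip_force: 0.0
time: 64.35
ee_pos: [0.4318, -0.3993, 0.3139]
eef_rot: [1.0, 0.0, -0.0, -0.001]
ft_force: [1.2, -0.5, 0.2]
width: 0.0435
grip_force: 0.0
tray
[491.9 231.3] area 147 pos [ 0.5306 -0.3981] yaw -0.014 len 0.0355
[517.6 264.1] area 1136 pos [ 0.4539 -0.4584] yaw 0.015 len 0.1094
[491.5 252.6] area 158 pos [ 0.4803 -0.3965] yaw -0.012 len 0.0353
[491.5 273.2] area 152 pos [ 0.4319 -0.3961] yaw -0.01 len 0.0351
shift [ 0.0838 -1.0087  0.0103] turn [-0.0016  0.0017  0.074 ] mm 304.0 deg 9.0
```

View pics/t10.png

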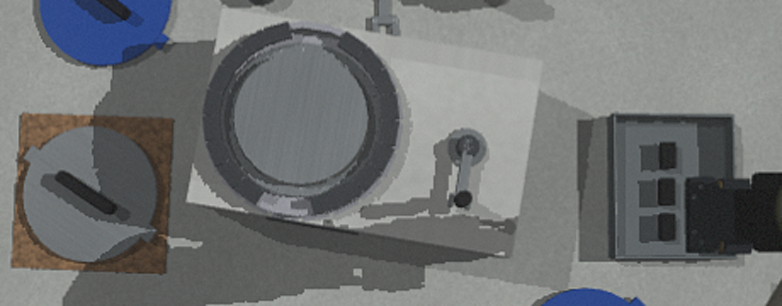

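All three specimens are in the tray at about (665,155), (665,192) and (665,227). The platform is empty, the lid is on the mat and the handle is upright at (463,198). Now I wind down.

```bash
python3 -m pendant '[[-1,0.01,-0.14,0,0,0,0.01],[-1,0.02,-0.3,0,0,0,0.03],[-1,0.04,-0.48,0,0,0,0.05],[-1,0.06,-0.66,0,0,0,0.074],[-1,0.08,-0.84,0,0,0,0.074],[-1,0.084,-0.98,0,0,0,0.074],[-1,0.084,-1,0,0,0,0.074],[-1,0.084,-1,0,0,0,0.074]]'
python3 - <<'E'
from h import *
go((.456,-.0963,.214),-.156)
E
```

```text
time: 65.55
ee_pos: [0.4563, -0.0996, 0.3138]
eef_rot: [0.997, -0.077, -0.001, -0.001]
ft_force: [0.1, -0.8, -0.1]
width: 0.0866
grip_force: 0.0
shift [-0.0019 -0.0103  0.3326] turn [-0.0006  0.0012  0.0009] mm 100.0 deg 0.0
```

```bash
python3 -m pendant '[[-1,-0.002,-0.01,0,0,0,0],[-1,-0.002,-0.01,0.1,0,0,0],[-1,-0.002,-0.01,0.2,0,0,0],[-1,-0.002,-0.01,0.3,0,0,0],[-1,-0.002,-0.01,0.333,0,0,0],[-1,-0.002,-0.01,0.333,0,0,0]]'; python3 -m pendant '[[1,0,0,0,0,0,0],[1,0,0,0,0,0,0],[1,0,0,0,0,0,0],[1,0,0,0,0,0,0],[1,0,0,0,0,0,0],[1,0,0,0,0,0,0],[1,0,0,0,0,0,0],[1,0,0,0,0,0,0]]' 15;python3 -m pendant '[[1,0,0,0,0,0,0],[1,0,0,0,0,0,0],[1,0,0,0,0,0,0]]' 20; python3 -c "
from h import *
go((.4554,-.0963,.2144),-.156)"
```

```text
time: 66.3
ee_pos: [0.4563, -0.0964, 0.2144]
eef_rot: [0.997, -0.077, -0.001, -0.001]
ft_force: [-0.2, -0.1, 0.5]
width: 0.0864
grip_force: 0.0
time: 67.3
ee_pos: [0.4563, -0.0967, 0.2145]
eef_rot: [0.997, -0.077, -0.001, -0.0]
ft_force: [-0.9, -0.6, 0.1]
width: 0.0173
grip_force: 15.0
time: 67.68
ee_pos: [0.4563, -0.0966, 0.2144]
eef_rot: [0.997, -0.077, -0.001, -0.001]
ft_force: [-1.0, -5.4, 1.1]
width: 0.0176
grip_force: 20.0
shift [-0.0029 -0.0004  0.0002] turn [-0.0004  0.0007  0.0006] mm 1.0 deg 0.0
```

```bash
python3 -m pendant '[[1,0.008,0.06,0,0,0,0],[1,0.031,0.117,0,0,0,0],[1,0.068,0.165,0,0,0,0],[1,0.117,0.202,0,0,0,0],[1,0.173,0.225,0,0,0,0],[1,0.233,0.233,0,0,0,0],[1,0.294,0.225,0,0,0,0],[1,0.35,0.202,0,0,0,0]]'; python3 -m pendant '[[1,0.048,-0.037,0,0,0,0],[1,0.085,-0.085,0,0,0,0],[1,0.109,-0.142,0,0,0,0],[1,0.117,-0.202,0,0,0,0],[1,0.109,-0.263,0,0,0,0],[1,0.085,-0.319,0,0,0,0],[1,0.048,-0.367,0,0,0,0],[1,0,-0.404,0,0,0,0]]'; python3 -m pendant '[[1,-0.056,-0.023,0,0,0,0],[1,-0.117,-0.031,0,0,0,0],[1,-0.177,-0.023,0,0,0,0],[1,-0.233,0,0,0,0,0],[1,-0.282,0.037,0,0,0,0],[1,-0.319,0.085,0,0,0,0],[1,-0.342,0.142,0,0,0,0],[1,-0.35,0.202,0,0,0,0]]'
```

```text
time: 68.68
ee_pos: [0.5517, -0.1727, 0.2143]
eef_rot: [0.997, -0.078, -0.001, -0.001]
ft_force: [-6.0, 4.1, 6.9]
width: 0.0174
grip_force: 20.0
time: 69.68
ee_pos: [0.5696, -0.0529, 0.2144]
eef_rot: [0.997, -0.078, -0.0, -0.001]
ft_force: [-2.2, -7.9, 5.2]
width: 0.0173
grip_force: 20.0
time: 70.68
ee_pos: [0.4564, -0.0951, 0.2144]
eef_rot: [0.997, -0.076, -0.0, -0.002]
ft_force: [4.8, 2.9, -0.4]
width: 0.0171
grip_force: 20.0
```

```bash
python3 -m pendant '[[1,0.008,0.06,0,0,0,0],[1,0.031,0.117,0,0,0,0],[1,0.068,0.165,0,0,0,0],[1,0.117,0.202,0,0,0,0],[1,0.173,0.225,0,0,0,0],[1,0.233,0.233,0,0,0,0],[1,0.294,0.225,0,0,0,0],[1,0.35,0.202,0,0,0,0]]'; python3 -m pendant '[[1,0.048,-0.037,0,0,0,0],[1,0.085,-0.085,0,0,0,0],[1,0.109,-0.142,0,0,0,0],[1,0.117,-0.202,0,0,0,0],[1,0.109,-0.263,0,0,0,0],[1,0.085,-0.319,0,0,0,0],[1,0.048,-0.367,0,0,0,0],[1,0,-0.404,0,0,0,0]]'; python3 -m pendant '[[1,-0.056,-0.023,0,0,0,0],[1,-0.117,-0.031,0,0,0,0],[1,-0.177,-0.023,0,0,0,0],[1,-0.233,0,0,0,0,0],[1,-0.282,0.037,0,0,0,0],[1,-0.319,0.085,0,0,0,0],[1,-0.342,0.142,0,0,0,0],[1,-0.35,0.202,0,0,0,0]]'; python3 -m pendant '[[1,0,0.006,0,0,0,0],[1,0,0.006,0,0,0,0]]'
```

```text
time: 71.68
ee_pos: [0.5521, -0.1727, 0.2143]
eef_rot: [0.997, -0.077, -0.001, -0.001]
ft_force: [-6.4, 5.4, 10.3]
width: 0.0176
grip_force: 20.0
time: 72.68
ee_pos: [0.5704, -0.0536, 0.2143]
eef_rot: [0.997, -0.078, 0.0, -0.0]
ft_force: [-2.0, -5.8, 5.1]
width: 0.0176
grip_force: 20.0
time: 73.68
ee_pos: [0.4565, -0.0957, 0.2144]
eef_rot: [0.997, -0.077, -0.0, -0.001]
ft_force: [2.9, 2.6, 0.4]
width: 0.0173
grip_force: 20.0
time: 73.92
ee_pos: [0.4564, -0.097, 0.2144]
eef_rot: [0.997, -0.077, -0.001, -0.001]
ft_force: [-2.1, 4.0, 4.0]
width: 0.0174
grip_force: 20.0
```

```bash
python3 -m pendant '[[-1,0,0,0,0,0,0],[-1,0,0,0,0,0,0],[-1,0,0,0,0,0,0],[-1,0,0,0,0,0,0],[-1,0,0,-0.15,0,0,0],[-1,0,0,-0.3,0,0,0],[1,-0.08,0,-0.3,0,0,0],[1,-0.16,0,-0.3,0,0,0]]'; python3 -m pendant '[[1,0,0,0,0,0,0],[1,0,0,0,0,0,0],[1,0,0,0,0,0,0],[1,0,0,0,0,0,0],[1,0,0,0,0,0,0],[1,0,0,0,0,0,0],[1,0,0,0.12,0,0,0],[1,0,0,0.23,0,0,0]]'
python3 - <<'E'
from h import *
print(r.read_state()['width'])
go((.4557+.02*.988,-.0963-.02*.153,.234),-.154)
E
```

```text
time: 74.92
ee_pos: [0.4084, -0.0905, 0.3048]
eef_rot: [0.997, -0.077, -0.0, -0.001]
ft_force: [0.1, 0.6, 0.4]
width: 0.0642
grip_force: 0.0
time: 75.92
ee_pos: [0.4087, -0.0905, 0.2346]
eef_rot: [0.997, -0.077, -0.0, -0.001]
ft_force: [0.2, -0.2, -1.0]
width: 0.0007
grip_force: 0.0
0.0006769060923059779
shift [ 0.2243 -0.005   0.0019] turn [-0.0007  0.0005 -0.0001] mm 67.0 deg 0.0
```

```bash
python3 -m pendant '[[1,0.06,0,0,0,0,0],[1,0.1,-0.002,0,0,0,0],[1,0.125,-0.003,0,0,0,0],[1,0.15,-0.004,0,0,0,0],[1,0.175,-0.005,0,0,0,0],[1,0.2,-0.005,0.005,0,0,0],[1,0.225,-0.005,0.01,0,0,0],[1,0.25,-0.005,0.01,0,0,0]]'; python3 -m pendant '[[1,0,0,-0.1,0,0,0],[1,0,0,-0.2,0,0,0],[1,0.03,0,-0.2,0,0,0],[1,0.07,0,-0.2,0,0,0],[1,0.07,0,-0.1,0,0,0],[1,0.07,0,0,0,0,0],[1,0.07,0,0,0,0,0]]'
python3 - <<'E'
from h import *
go((.4557+.05*.988,-.0963-.05*.153,.204),-.154)
E
```

```text
time: 76.92
ee_pos: [0.4835, -0.1005, 0.2323]
eef_rot: [0.997, -0.077, -0.001, -0.001]
ft_force: [-1.1, 0.3, 0.2]
width: 0.0007
grip_force: 0.5
time: 77.8
ee_pos: [0.5027, -0.1035, 0.2298]
eef_rot: [0.997, -0.077, -0.003, -0.002]
ft_force: [-0.4, -0.1, 1.5]
width: 0.0002
grip_force: 0.0
shift [0.0086 0.0005 0.0859] turn [-0.0012  0.003   0.0001] mm 26.0 deg 0.0
```

```bash
python3 -m pendant '[[1,0,0,0.02,0,0,0],[1,0,0,0.04,0,0,0],[1,0,0,0.06,0,0,0],[1,0,0,0.075,0,0,0],[1,0,0,0.075,0,0,0]]'; python3 -m pendant '[[1,0,0,0.01,0,0,0],[1,0,0,0.01,0,0,0]]';python3 -m pendant '[[1,0,0,0.01,0,0,0],[1,0,0,0.01,0,0,0]]'
```

```text
time: 78.42
ee_pos: [0.5035, -0.1036, 0.2095]
eef_rot: [0.997, -0.077, -0.001, -0.001]
ft_force: [0.1, 0.1, -0.4]
width: 0.0003
grip_force: 0.0
time: 78.68
ee_pos: [0.5037, -0.1036, 0.2067]
eef_rot: [0.997, -0.077, -0.001, -0.001]
ft_force: [-0.3, 0.9, -0.0]
width: 0.0007
grip_force: 0.1
time: 78.92
ee_pos: [0.5036, -0.1036, 0.2036]
eef_rot: [0.997, -0.077, -0.001, -0.001]
ft_force: [-0.6, -0.3, -0.4]
width: 0.0003
grip_force: 0.1
```

```bash
python3 -m pendant '[[1,0,0,0.01,0,0,0],[1,0,0,0.01,0,0,0]]';python3 -m pendant '[[1,0,0,0.008,0,0,0],[1,0,0,0.008,0,0,0]]'; python3 -c "
from h import *
c=snap('side','s11.png',(240,180,380,285),5)"
```

```text
time: 79.18
ee_pos: [0.504, -0.1036, 0.2019]
eef_rot: [0.997, -0.077, -0.0, -0.001]
ft_force: [-3.0, 0.4, 11.9]
width: 0.0008
grip_force: 5.5
time: 79.42
ee_pos: [0.5043, -0.1037, 0.2007]
eef_rot: [0.997, -0.077, 0.0, -0.0]
ft_force: [-7.0, 0.6, 21.5]
width: 0.0008
grip_force: 10.5
```

View pics/s11.png

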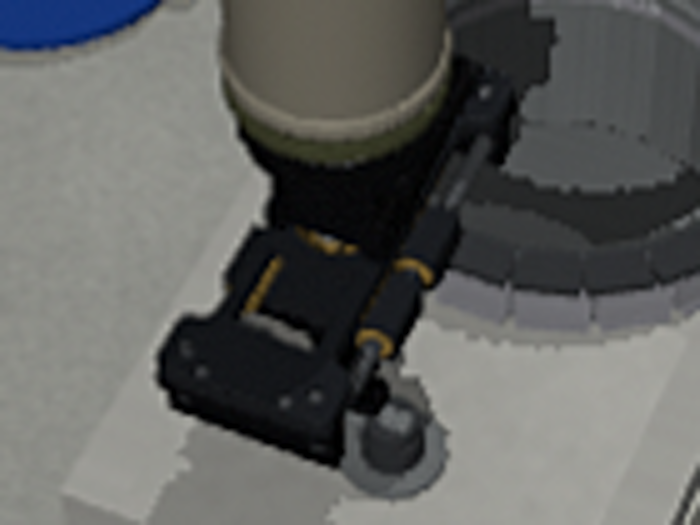

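The press met hard contact at the height of a flat sleeve, and the platform is down. I'll retreat and check the handle numerically.

```bash
python3 -m pendant '[[1,0,0,-0.1,0,0,0],[1,0,0,-0.25,0,0,0],[1,0,0,-0.4,0,0,0],[1,-0.1,0.2,-0.4,0,0,0],[1,-0.2,0.4,-0.4,0,0,0],[1,-0.3,0.6,-0.4,0,0,0],[1,-0.3,0.8,-0.4,0,0,0],[1,-0.3,0.8,-0.4,0,0,0]]'
python3 - <<'E'
from det import *
print('handle'); blocks(.49,-.102,.05,.214); print('platform'); blocks(.5545,.096,.08,.089,30); print('tray'); blocks(.4856,-.4014,.1,.028); print('lid');blocks(.471,.403,.08,.05)
c=cal('side'); c=optics.camera('side'); g=c['pixels'].max(2)
H=np.array((.4557,-.0963,.205));u=np.array((np.cos(.154),-np.sin(.154),0))
for f in(0,.1,.2,.3,.5,1.57):
    d=np.cos(f)*u+np.sin(f)*np.array((0,0,1)); p=proj(c,[H+t*d for t in np.linspace(.012,.064,12)]).round().astype(int)
    print(f,[int(g[v,x]) for x,v in p])
E
```

```text
time: 80.47
ee_pos: [0.3754, -0.3311, 0.3173]
eef_rot: [0.997, -0.08, -0.002, -0.001]
ft_force: [-0.8, 0.8, -0.7]
width: 0.0006
grip_force: 0.0
handle
[372.2 240.1] area 121 pos [ 0.4897 -0.1007] yaw -0.047 len 0.0533
platform
tray
[492.  231.1] area 137 pos [ 0.531  -0.3982] yaw -0.014 len 0.0355
[491.5 252.7] area 151 pos [ 0.48   -0.3966] yaw -0.012 len 0.0353
[491.9 270.2] area 92 pos [ 0.4389 -0.3971] yaw -1.561 len 0.0261
[494.4 282. ] area 861 pos [ 0.4114 -0.4028] yaw 1.513 len 0.1457
lid
[150.9 253.5] area 293 pos [0.467 0.398] yaw 1.009 len 0.0954
0 [16, 17, 19, 19, 18, 19, 20, 17, 20, 20, 23, 15]
0.1 [16, 17, 16, 17, 15, 18, 15, 13, 16, 10, 14, 8]
0.2 [16, 14, 17, 13, 15, 10, 9, 10, 38, 35, 59, 55]
0.3 [11, 14, 10, 10, 5, 34, 58, 55, 79, 94, 97, 96]
0.5 [11, 7, 10, 51, 76, 94, 93, 90, 88, 89, 90, 90]
1.57 [103, 116, 147, 156, 154, 154, 153, 154, 154, 155, 154, 154]
```

```bash
python3 -c "
from bench import r
print(r.close_job())"
```

```text
the job is handed in; nothing more can be done
None
```

The job is done and handed in at about 80 s, with no verdict returned. At the last check the lid was grip up on the mat, all three specimens were in the tray, the platform was wound down, and the crank handle was folded flat.

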